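Fit a filter cassette in the mill's air filter station

TASK

Close the ball valve on the filter station by turning its red handle fully across the pipe; then take the blue-capped filter cassette out of its grey holder, stand it on the middle of the black rubber mat, let go, and take it again by its two narrow ends (the holder leaves only its broad faces free, the bay only its ends). With the valve still shut, seat it upright and fully down in the station's bay, let go, and throw the clamp lever with the black cross grip over from the red notch fully into the green one, so that its bar lies over the cassette. Finally turn the valve handle back until it lies fully along the pipe, and leave the orange-capped cassette, the brown jar and the timer where they are.

Things in the scene. Friction and masses are not known exactly. Their poses are not given: they have to be found in the camera images.
- station: air filter station fixed on the worktop: base plate 130 x 200 x 12 mm (x from -45 to +85, y from -55 to +145 mm) with the cassette bay at the right, the clamp lever behind the bay and a brass ball valve at the left. Origin: on the worktop below the middle of the bay; at yaw 0 x points away from the robot, y left along the pipe. Pipe and brass parts: centre 32 mm high, up to 38 mm thick.
- valve_axis (a point): point on the upright turning axis of the valve handle, at the handle's mid height: at (0, 105, 85) mm in the station's frame; axes parallel to the station's
- valve_grip (a point): grip point on the red handle, 72 mm from the turning axis, turns with the handle. The red sleeve reaches from 31 to 97 mm from the axis, is 20 mm wide and 14 mm thick (78 to 92 mm high); brass parts below it reach 51 mm high. The point's x axis points along the handle back to the turning axis, z up
- valve (a joint): angle of the valve handle: 0 = closed, handle across the pipe, pointing to the station's -x (towards the robot); 1.571 = open, handle along the pipe, pointing to the station's +y (left). Seen from above it turns clockwise to open. Hard stops at both ends; it stays where it is left; about 3 N at the grip
- bay_seat (a point): centre of the bay's floor, where the cassette's underside centre belongs: (0, 0, 12) mm in the station's frame, axes parallel; cassette length along y, either way round. Cheeks along its broad faces (x = -23 and +23 mm, 3 mm play each side, 8 mm thick) reach 68 mm above the floor, lead-in lips 75 mm; at the ends only stops 9 mm high, 3 mm off, and the pipe, 33 mm above the floor
- lever_hinge (a point): middle of the clamp lever's level hinge axis (along the station's y), at (60, 0, 100) mm in the station's frame. Lugs and two white quadrants round it (48 mm across, 19 mm to each side in y) reach 124 mm high; on them a red mark with a notch shows the released and a green one the locked place of the lever
- lever_grip (a point): centre of the black barrel grip, 26 mm in diameter and 34 mm long along the station's y (flat ends), 70 mm from the hinge axis; moves with the lever on a 10 mm rod. It lies 35 mm above the hinge and 61 mm behind it (+x) when released, 40 mm above it and 57 mm in front of it (-x, above the cassette) when locked
- lever (a joint): angle of the clamp lever: 0 = released (red notch), grip to the back; 2.007 = locked (green notch), grip over the bay and the clamp bar level, 3 mm above the cassette's top. Stops at both ends; it stays where it is left; about 3 N at the grip
- blue_cassette: loose white filter cassette with a blue cap band, 40 x 62 x 80 mm (x, y, z), 0.16 kg. Origin: centre of its underside; its y is the long side, z up. Its two narrow ends are the faces at y = -31 and +31 mm, its broad faces those at x = -20 and +20 mm
- orange_cassette: the same cassette with an orange cap band, standing on the worktop; not to be disturbed
- holder: grey holder fixed on the worktop, base 64 x 94 x 8 mm. The blue cassette stands in it 8 mm above the worktop, its length along the holder's y, between end cheeks reaching 78 mm above the worktop (y = 33.5 to 41.5 mm), so only the broad faces (40 mm apart in x) can be taken; rims beside these reach 14 mm. Origin: underside centre
- mat: black rubber mat, 90 x 90 x 3 mm, fixed flat on the worktop; origin at the centre of its underside, its top 3 mm above
- amber_jar: brown sample jar with a black lid, 45 mm in diameter, 75 mm high; not to be disturbed; origin under its centre
- timer: white digital timer, 49 x 70 x 62 mm; not to be disturbed; origin under its centre

How it is judged:
By the outcome, as a careful person would: the job done as asked, in the order asked, and still so for the second after the job is handed in, with the robot touching nothing.
It also fails if it takes over 72 s, if anything falls off the work surface, if the arm or the gripper's body presses on something with over 40 N, if the wrist force passes 120 N, or if a joint passes its speed limit or range.

ROBOT

A 6-joint arm with a two-finger parallel gripper is mounted at the origin on a cart in front of the work surface, level with it; the furniture and walls round the work are solid. World frame = base frame: x ahead of the robot, y to its left, z up, the work surface at z = 0. Lengths are in mm, angles in rad, forces in N, time in s.
With the tool pointing down it reaches from about 300 to 875 mm from the base axis. Payload 4.2 kg.
Tool frame: the origin (TCP) lies at the very end of the fingers, on their centre line; the grasp point (between the pads) lies 19 mm behind it; z points along the fingers, y is the line along which they close (so a half turn about z gives the same grasp; the last joint's range is limited). The gripper opens to 85 mm and grips with 20 to 120 N. Pads are 22 mm wide; open, the fingers measure 114 mm over their backs; the gripper's body (76 mm by 85 mm) begins 54 mm behind the grasp point. The pads swing forward as they close: fully open they stand 13 mm farther back than shut.
Start: joints at [1.228, 0.32, 1.565, -0, 1.257, -0.02], TCP at [182.405, 545.316, 231.338] pointing down, gripper open.
Joint ranges: [-3.11, 3.11], [-0.84, 2.01], [0.21, 2.61], [-1.34, 4.49], [0.05, 2.63], [-2.56, 2.56]. Speed limits (rad/s): [2.57, 2.57, 3.14, 3.14, 3.14, 3.14].

INTERFACE

Orientations are given as a unit quaternion [x, y, z, w].
In Python, from cell import monitor, viewer, r gives the robot as it stands.
- The arm moves only by the tool play_rows, never from a script. Its argument "increments" is a list that holds one entry, the list of rows, each a list of 7 numbers: the shift along the tool's x, y, z in units of 1 m (1.0 is 1 m), then the turn, a rotation vector about the tool's x, y, z in units of 180 degrees (1.0 is 180 degrees), then the opening, from 0 (shut) to 1 (fully open). A call has 1 to 5 rows; each row is the pose to reach, as a shift and turn from the pose commanded when the call began, along the tool's axes at that moment, turning the shorter way round; what a row does not reach only later rows make up. A row lasts 1/12 s, in which the tool goes at most 41.7 mm and 7.16 degrees, less where a joint would pass 70% of its speed; a pose out of reach is approached as far as the arm can. A call with a number of a shift or a turn outside -1 to 1 is refused whole. A call with a gripper value outside its range is refused whole. The fingers move at their own pace and stop on an object; the grip force is fixed at half the most. Time passes only in rows, so rows that repeat a pose let the fingers close. It gives the time, the measured TCP pose, the force, the opening and the grip force at its end, in the units of the state.
- monitor.get_obs(): the state, without advancing time (a new reading comes with each control period).
- viewer.capture(name): name is "scene" or "side" or "wrist"; returns the picture (384x512x3 uint8, red, green, blue); there is no depth.
- viewer.camera_info(name): a dict with "fx", "fy", "cx", "cy" (pixels), "T" (4x4, takes a point from camera to world coordinates); the wrist camera has in their place "hand_eye" (4x4, takes a point from camera to tool coordinates, whose origin is the TCP and whose axes are the flange's). Camera axes: x right, y up, looking along -z (the intrinsics and any distortion apply to the point x, -y, -z); pixel columns grow to the right and rows downward; lengths in mm; the calibration is good to about 2 mm. The wrist camera is an equidistant fisheye: a pixel r from the principal point sees the ray r / f radians off the axis. A picture is of the moment at which its call begins: read the wrist's pose just before it. camera_info takes no time and is no camera call.
- r.close_job(): hands the job in; it is judged then, once.
Trained networks look in the newest picture that a camera, given by its name, has taken for a name from the list of things; names that differ only in an ending like _2 or _b are one class to them, and where a whole thing is asked for, a point or a joint stands for the part that bears it (a point fixed in the world has none). Each returns a list of dicts, best first, with "p" (0 to 1); they miss things now and then, are a little off and sometimes report something else, mostly with a low value. They report only what shows in the picture. A call takes as long as a camera call.
- viewer.boxes_of(thing, camera): "xy" ([column, row] in pixels, amid what is visible of it).
- viewer.tip_of(thing, camera): "xy" ([column, row] in pixels: a listed point, or the origin of a listed thing).
The state is a dict: "time_s": time; "joint_positions": joint angles; "joint_vel": joint speeds; "joint_torque": joint torques, N m; "tcp_pos": TCP position; "eef_rot": TCP orientation; "contact_force": force on the tool from outside, world axes, zero at the start; "wrist_torque": the same for the moment, N m; "opening": finger opening in mm; "grip_force": force on a finger pad.
Only numpy, scipy, OpenCV 4.12 (cv2) and the standard library are available. Lean on these libraries where they do the work, as an engineer would, in place of code of your own. Each camera call takes 0.05 s, during which the arm holds its last target. There are 200 camera calls.

## Working session

There is one attempt and no reset: what is moved stays moved. The work goes in short steps, Python scripts to look and compute and a tool call to move; the robot and the scene stay as the last step left them, time stands still between calls to the robot, and variables do not carry over. Pictures are saved under pics/ and viewed, at most 13 in all, crops included, and the job is handed in when it is done.

Besides the shell and the picture viewer there is one more tool, called after ">>>" in YAML: its name, and indented under it one key for each argument. play_rows: Moves the arm, as the interface text tells. Its arguments: {"type":"object","properties":{"increments":{"type":"array","items":{"type":"array","items":{"type":"array","items":{"type":"number"}}}}},"required":["increments"]}

```bash
ls; mkdir -p pics; python3 - <<'E'
from cell import monitor, viewer, r
import cv2,numpy as np
o=monitor.get_obs();print({k:np.round(v,3).tolist() for k,v in o.items()})
ims=[]
for n in ("scene","side"):
    im=viewer.capture(n);cv2.imwrite(f"pics/{n}0.png",im[:,:,::-1]);i=viewer.camera_info(n);print(n,{k:np.round(v,3).tolist() for k,v in i.items()})
    for t in ("station","valve_axis","valve_grip","bay_seat","lever_hinge","lever_grip","blue_cassette","orange_cassette","holder","mat","amber_jar","timer"):
        print(t,[(np.round(d["xy"]).tolist(),round(d["p"],2)) for d in viewer.tip_of(t,n)[:2]])
print(viewer.camera_info("wrist"))
E
```

```text
pics
{'time_s': 0.0, 'joint_positions': [1.228, 0.32, 1.566, -0.0, 1.257, -0.02], 'joint_vel': [0.0, 0.002, -0.001, 0.002, -0.0, 0.001], 'joint_torque': [0.001, -41.551, -23.416, 0.0, 0.008, 0.0], 'tcp_pos': [182.243, 544.86, 230.486], 'eef_rot': [0.161, 0.987, -0.001, -0.0], 'contact_force': [-0.172, -0.694, 0.648], 'wrist_torque': [-0.041, 0.014, 0.035], 'grip_force': 0.0, 'opening': 85.544}
scene {'fx': 451.249, 'fy': 451.249, 'cx': 256.667, 'cy': 198.498, 'T': [[-0.824, 0.404, -0.398, 218.716], [-0.567, -0.582, 0.582, 662.401], [0.003, 0.705, 0.709, 821.028], [0.0, 0.0, 0.0, 1.0]]}
station [([269.0, 252.0], 0.89)]
valve_axis [([242.0, 252.0], 0.88)]
valve_grip [([224.0, 282.0], 0.75)]
bay_seat [([306.0, 206.0], 0.6)]
lever_hinge [([248.0, 209.0], 0.68)]
lever_grip [([228.0, 185.0], 0.83), ([176.0, 260.0], 0.16)]
blue_cassette [([306.0, 202.0], 0.91)]
orange_cassette [([213.0, 206.0], 0.61)]
holder [([303.0, 206.0], 0.93), ([243.0, 253.0], 0.59)]
mat [([266.0, 179.0], 0.57)]
amber_jar [([318.0, 266.0], 0.95)]
timer [([177.0, 260.0], 0.55), ([221.0, 283.0], 0.25)]
side {'fx': 435.6
[... 448 characters left out ...]
6)]
orange_cassette [([196.0, 224.0], 0.91)]
holder [([273.0, 187.0], 0.95), ([223.0, 182.0], 0.46)]
mat [([223.0, 182.0], 0.78), ([196.0, 294.0], 0.31)]
amber_jar [([221.0, 185.0], 0.67), ([330.0, 228.0], 0.65)]
timer [([201.0, 294.0], 0.75)]
{'fx': 297.3186396354542, 'fy': 297.3186396354542, 'cx': 256.38580585631814, 'cy': 190.22909072338058, 'hand_eye': array([[-8.93549263e-04,  9.57886908e-01,  2.87144341e-01,
         7.40026451e+01],
       [ 9.99998980e-01,  5.35860408e-04,  1.32426319e-03,
         2.78101944e-02],
       [ 1.11462509e-03,  2.87145232e-01, -9.57886409e-01,
        -1.41385710e+02],
       [ 0.00000000e+00,  0.00000000e+00,  0.00000000e+00,
         1.00000000e+00]])}
```

```bash
python3 - <<'E'
import cv2,numpy as np
a=cv2.imread("pics/scene0.png")[100:350,100:400];b=cv2.imread("pics/side0.png")[130:330,140:380]
cv2.imwrite("pics/a.png",cv2.resize(a,(720,600),interpolation=cv2.INTER_CUBIC));cv2.imwrite("pics/b.png",cv2.resize(b,(720,600),interpolation=cv2.INTER_CUBIC))
E
```

```text
(no output)
```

View pics/a.png

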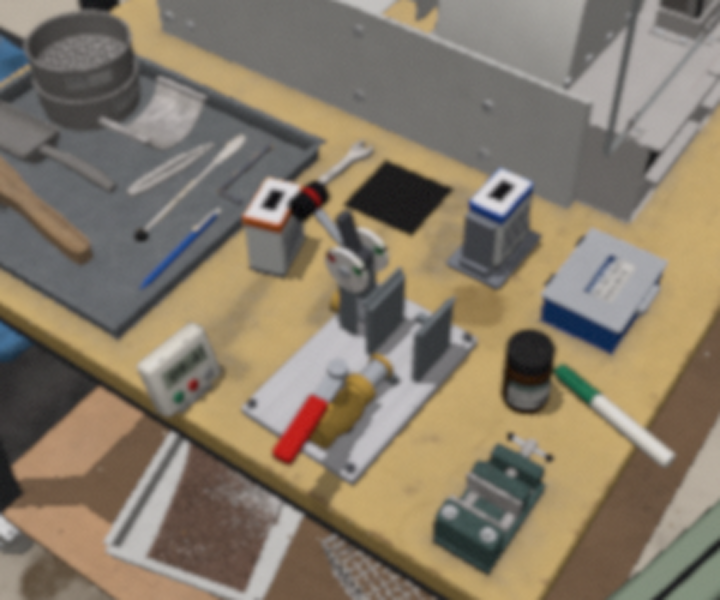

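View pics/b.png

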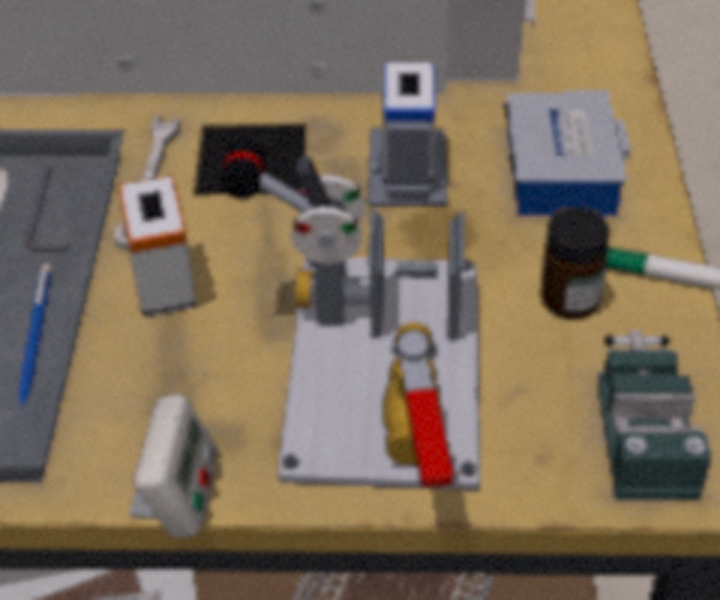

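The pictures show the red handle along the pipe (scene ≈(224,282)), the lever grip at the back (≈(228,185)), the mat at ≈(267,181), the blue cassette in its holder at ≈(306,200), and the jar in front of the bay. The scene-camera bay_seat report is wrong because it sits on the holder.

```bash
cat > h.py <<'E'
import numpy as np, cv2
from scipy.spatial.transform import Rotation as R
from scipy.optimize import least_squares
from cell import monitor, viewer, r
CI={n:viewer.camera_info(n) for n in ("scene","side","wrist")}
def T_of(n,o=None):
    if n!="wrist": return CI[n]["T"]
    T=np.eye(4);T[:3,:3]=R.from_quat(o["eef_rot"]).as_matrix();T[:3,3]=o["tcp_pos"];return T@CI[n]["hand_eye"]
def proj(n,P,o=None):
    i=CI[n];T=T_of(n,o);p=(np.atleast_2d(P)-T[:3,3])@T[:3,:3];v=p*[1,-1,-1]
    if n=="wrist":
        rr=np.hypot(v[:,0],v[:,1]);s=np.arctan2(rr,v[:,2])/np.maximum(rr,1e-9)
    else: s=1/v[:,2]
    return np.c_[i["cx"]+i["fx"]*v[:,0]*s,i["cy"]+i["fy"]*v[:,1]*s]
def ray(n,uv,o=None):
    i=CI[n];T=T_of(n,o);d=(np.array(uv,float)-[i["cx"],i["cy"]])/i["fx"]
    if n=="wrist":
        a=np.hypot(*d);v=np.r_[d/max(a,1e-9)*np.sin(a),np.cos(a)]
    else: v=np.r_[d,1]
    return T[:3,3],T[:3,:3]@(v*[1,-1,-1])
def at_z(n,uv,z,o=None):
    c,d=ray(n,uv,o);return c+d*(z-c[2])/d[2]
def rz(a): return R.from_euler("z",a).as_matrix()
ST={"station":(0,0,0),"valve_axis":(0,105,85),"bay_seat":(0,0,12),"lever_hinge":(60,0,100)}
E
python3 - <<'E'
from h import *
sc={"station":(269,252),"valve_axis":(242,252),"valve_grip":(224,282),"lever_hinge":(248,209),"lever_grip":(228,185)}
si={"station":(276,237),"valve_axis":(280,246),"valve_grip":(283,279),"bay_seat":(280,232),"lever_hinge":(248,202),"lever_grip":(224,187)}
L=dict(ST,valve_grip=(0,177,85),lever_grip=(121,0,135))
# plate corners (z=12) from picture b, crop scale 3 offset (140,130); a scale 2.4 offset 100
Ks=[("scene",k,v) for k,v in sc.items() if k!="station"]+[("side",k,v) for k,v in si.items()]
L.update(c1=(85,145,12),c2=(-45,145,12),c3=(-45,-55,12))
Ks+=[("side","c1",(140+280/3,130+481/3)),("side","c2",(140+478/3,130+487/3)),("scene","c1",(100+243/2.4,100+408/2.4)),("scene","c2",(100+352/2.4,100+481/2.4)),("scene","c3",(100+476/2.4,100+346/2.4))]
def f(q): return np.concatenate([(proj(n,rz(q[2])@np.array(L[k])+[q[0],q[1],0])[0]-v) for n,k,v in Ks])
s=least_squares(f,[500,200,0],loss="soft_l1",f_scale=2)
print(s.x);print([(n,k,np.round(e,1).tolist()) for (n,k,v),e in zip(Ks,f(s.x).reshape(-1,2))])
for k,z,a,b in [("mat",3,(266.5,180),(223,182)),("blue top c",88,(309,179),(140+410/3,130+83/3)),("blue o",8,(306,202),(279,184)),("holder",0,(303,206),(273,187)),("orange o",0,(213,206),(196,224)),("jar",0,(318,266),(330,228)),("timer",0,(177,260),(201,294))]:
    print(k,at_z("scene",a,z).round(),at_z("side",b,z).round())
E
```

```text
[ 5.59106740e+02  1.06644988e+02 -2.63740988e-02]
[('scene', 'valve_axis', [0.2, 4.3]), ('scene', 'valve_grip', [-4.2, -1.9]), ('scene', 'lever_hinge', [1.4, -0.4]), ('scene', 'lever_grip', [-0.9, 0.8]), ('side', 'station', [2.9, 0.1]), ('side', 'valve_axis', [-0.9, 1.5]), ('side', 'valve_grip', [-4.3, -0.2]), ('side', 'bay_seat', [-1.1, 1.3]), ('side', 'lever_hinge', [2.1, 0.8]), ('side', 'lever_grip', [-5.0, 2.3]), ('side', 'c1', [0.5, -2.7]), ('side', 'c2', [2.6, -2.7]), ('scene', 'c1', [-0.5, 0.3]), ('scene', 'c2', [1.8, 0.4]), ('scene', 'c3', [1.9, -3.9])]
mat [696. -82.   3.] [696. -76.   3.]
blue top c [565. -65.  88.] [563. -64.  88.]
blue o [566. -66.   8.] [556. -63.   8.]
holder [568. -57.   0.] [571. -61.   0.]
orange o [755.  73.   0.] [745.  68.   0.]
jar [446.  85.   0.] [445.  79.   0.]
timer [716. 252.   0.] [712. 256.   0.]
```

```bash
cat >> h.py <<'E'
import json,os
D=R.from_quat([0,1,0,0])
def down(phy):  # tool down, tool y axis at world angle phy (rad)
    z=np.array([0,0,-1.]);y=np.array([np.cos(phy),np.sin(phy),0]);return R.from_matrix(np.c_[np.cross(y,z),y,z])
def load():
    if os.path.exists("cmd.json"): p,q=json.load(open("cmd.json"))
    else: p,q=[182.405,545.316,231.338],[np.sin(0),1,0,0]; q=monitor.get_obs()["eef_rot"]
    return np.array(p),R.from_quat(q)
def plan(wps,commit=True,vmax=38.,wmax=6.8):
    """wps: list of (xyz, phy rad | Rotation, opening 0..1, dwell rows). prints calls of 1..5 rows"""
    p,q=load()
    for t,ph,op,dw in wps:
        t=np.array(t,float);Q=ph if isinstance(ph,R) else down(ph)
        rv=(q.inv()*Q).as_rotvec()
        n=max(1,int(np.ceil(max(np.linalg.norm(t-p)/vmax,np.degrees(np.linalg.norm(rv))/wmax))))
        p0,q0=p,q;k=0;rows=n+dw
        nc=int(np.ceil(rows/5));
        while k<rows:
            m=min(5,rows-k);k+=m;f=min(1,k/n)
            P=p0+(t-p0)*f;Qk=q0*R.from_rotvec(rv*f)
            d=np.round(q.inv().apply(P-p)/1000,4);w=np.round((q.inv()*Qk).as_rotvec()/np.pi,4)
            print(f"{m} x",json.dumps(d.tolist()+w.tolist()+[op]).replace("-0.0,","0,").replace("0.0,","0,"))
            p=p+q.apply(d*1000);q=q*R.from_rotvec(w*np.pi)
    if commit: json.dump([p.tolist(),q.as_quat().tolist()],open("cmd.json","w"))
    print("end",p.round(1))
E
python3 -c "
from h import *
plan([((580,190,290),-0.026,1.0,1)])"
```

```text
5 x [-0.1633, -0.0703, -0.0196, 0, 0, 0.1352, 1.0]
5 x [-0.1777, 0.0032, -0.0195, 0, 0, 0.1352, 1.0]
5 x [-0.1605, 0.0762, -0.0196, 0, 0, 0.1351, 1.0]
1 x [0, 0, 0, 0, 0, 0, 1.0]
end [580. 190. 290.]
```

>>> play_rows:
  increments:
    - [[-0.1633,-0.0703,-0.0196,0,0,0.1352,0.35],[-0.1633,-0.0703,-0.0196,0,0,0.1352,0.35],[-0.1633,-0.0703,-0.0196,0,0,0.1352,0.35],[-0.1633,-0.0703,-0.0196,0,0,0.1352,0.35],[-0.1633,-0.0703,-0.0196,0,0,0.1352,0.35]]

```text
time_s: 1.72
tcp_pos: [318.3, 423.7, 251.8]
eef_rot: [0.367, 0.93, 0.0, 0.001]
contact_force: [-0.0, 0.2, 0.3]
opening: 29.8
grip_force: 0.0
```

>>> play_rows:
  increments:
    - [[-0.1777,0.0032,-0.0195,0,0,0.1352,0.35],[-0.1777,0.0032,-0.0195,0,0,0.1352,0.35],[-0.1777,0.0032,-0.0195,0,0,0.1352,0.35],[-0.1777,0.0032,-0.0195,0,0,0.1352,0.35],[-0.1777,0.0032,-0.0195,0,0,0.1352,0.35]]

```text
time_s: 2.13
tcp_pos: [451.1, 305.3, 271.1]
eef_rot: [0.555, 0.832, 0.001, 0.002]
contact_force: [-0.2, 0.2, -0.1]
opening: 30.0
grip_force: 0.0
```

>>> play_rows:
  increments:
    - [[-0.1605,0.0762,-0.0196,0,0,0.1351,0.35],[-0.1605,0.0762,-0.0196,0,0,0.1351,0.35],[-0.1605,0.0762,-0.0196,0,0,0.1351,0.35],[-0.1605,0.0762,-0.0196,0,0,0.1351,0.35],[-0.1605,0.0762,-0.0196,0,0,0.1351,0.35]]

```text
time_s: 2.55
tcp_pos: [583.7, 186.8, 290.1]
eef_rot: [0.718, 0.696, 0.001, 0.001]
contact_force: [-0.3, -0.2, 0.2]
opening: 29.7
grip_force: 0.0
```

>>> play_rows:
  increments:
    - [[0,0,0,0,0,0,0.35],[0,0,0,0,0,0,0.35]]

```text
time_s: 2.72
tcp_pos: [579.7, 190.4, 289.5]
eef_rot: [0.716, 0.698, -0.0, -0.001]
contact_force: [-0.7, 0.3, 0.9]
opening: 30.2
grip_force: 0.0
```

```bash
python3 - <<'E'
from h import *
o=monitor.get_obs();print(o["tcp_pos"],o["eef_rot"],o["opening"],o["time_s"])
im=viewer.capture("wrist");np.savez("w1.npz",**{k:o[k] for k in("tcp_pos","eef_rot")});cv2.imwrite("pics/w1.png",im[:,:,::-1])
for t in ("station","valve_axis","valve_grip","bay_seat","lever_hinge","lever_grip","blue_cassette","holder","mat","amber_jar","orange_cassette"):
    print(t,[(np.round(d["xy"],1).tolist(),round(d["p"],2)) for d in viewer.tip_of(t,"wrist")[:2]])
cv2.imwrite("pics/w1v.png",cv2.resize(im[:,:,::-1],(800,600),interpolation=cv2.INTER_CUBIC))
E
```

```text
[579.6774431  190.358437   289.46477219] [ 7.16182893e-01  6.97912083e-01 -2.98204307e-04 -8.36117721e-04] 30.188603157452217 2.7167
station [([248.8, 204.8], 0.58)]
valve_axis [([243.5, 145.8], 0.75)]
valve_grip [([236.5, 86.8], 0.6)]
bay_seat [([245.1, 211.2], 0.6), ([291.4, 234.1], 0.24)]
lever_hinge [([291.6, 233.8], 0.6)]
lever_grip [([342.2, 250.5], 0.59)]
blue_cassette [([251.6, 299.7], 0.88), ([348.3, 108.4], 0.7)]
holder [([254.7, 296.2], 0.55)]
mat []
amber_jar [([177.6, 220.1], 0.64)]
orange_cassette [([360.2, 224.3], 0.65)]
```

View pics/w1v.png

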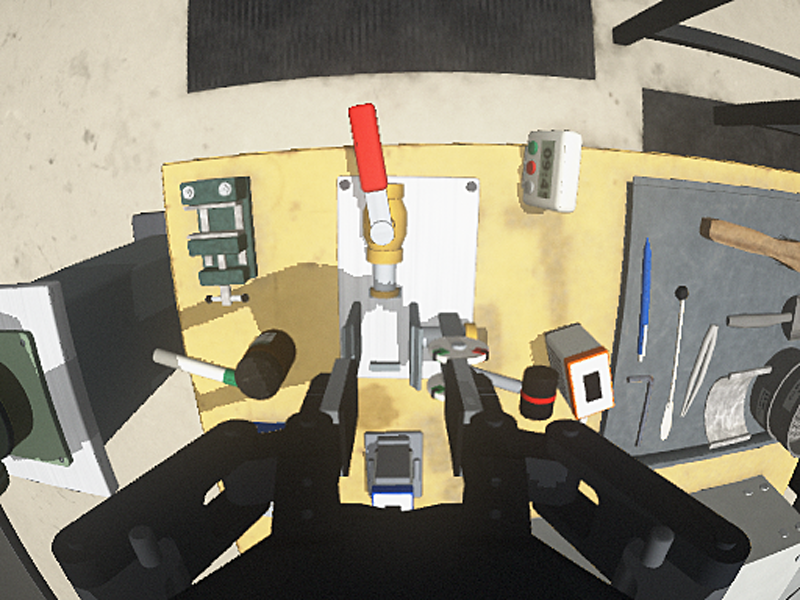

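The wrist view shows the plate corners at (217,113) and (307,115), the handle tip at (231,67) leaning a little towards -x, the lever grip at (344,250) and the holder at (252,297).

```bash
cat > fit.py <<'E'
from h import *
o=dict(np.load("w1.npz"))
sc={"valve_axis":(242,252),"valve_grip":(224,282),"lever_hinge":(248,209),"lever_grip":(228,185)}
si={"valve_axis":(280,246),"valve_grip":(283,279),"bay_seat":(280,232),"lever_hinge":(248,202),"lever_grip":(224,187)}
wr={"valve_axis":(243.5,146),"valve_grip":(236.5,86.8),"bay_seat":(245.1,211.2),"lever_hinge":(291.6,233.8),"lever_grip":(342.2,250.5),"tip":(361/1.5625,104/1.5625),"c1":(480/1.5625,180/1.5625),"c2":(339/1.5625,177/1.5625)}
L=dict(ST,c1=(85,145,12),c2=(-45,145,12),c3=(-45,-55,12))
sc.update(c1=(201.5,270),c2=(246.5,300.5),c3=(298.5,244));si.update(c1=(233,290),c2=(299.5,292.5))
Ks=[(n,k,v) for n,d in(("scene",sc),("side",si),("wrist",wr)) for k,v in d.items()]
def loc(k,q):
    a=q[3]
    if k in("valve_grip","tip"):
        l=72 if k!="tip" else 97; return np.array([-l*np.cos(a),105+l*np.sin(a),85])
    if k=="lever_grip":
        t=np.arctan2(35,61)+q[4];return np.array([60+70*np.cos(t),0,100+70*np.sin(t)])
    return np.array(L[k],float)
def f(q): return np.concatenate([(proj(n,rz(q[2])@loc(k,q)+[q[0],q[1],0],o)[0]-v)*(2 if n=="wrist" else 1) for n,k,v in Ks])
s=least_squares(f,[560,107,0,1.5,0],loss="soft_l1",f_scale=2)
print(s.x.round(3));print([(n,k,np.round(e,1).tolist()) for (n,k,v),e in zip(Ks,f(s.x).reshape(-1,2))])
q=s.x;q2=least_squares(lambda x:np.concatenate([f(x).reshape(-1,2)[i] for i in range(len(Ks)) if Ks[i][0]=="wrist"]),s.x,loss="soft_l1").x;print("wrist only",q2.round(3))
for k in("valve_axis","valve_grip","bay_seat","lever_hinge","lever_grip"): print(k,(rz(q[2])@loc(k,q)+[q[0],q[1],0]).round(1))
E
python3 fit.py
```

```text
[ 5.59169e+02  1.07416e+02 -4.70000e-02  1.41100e+00  1.22000e-01]
[('scene', 'valve_axis', [-0.8, 4.0]), ('scene', 'valve_grip', [-1.1, 0.1]), ('scene', 'lever_hinge', [1.5, -0.6]), ('scene', 'lever_grip', [1.2, -1.0]), ('scene', 'c1', [-1.4, -0.7]), ('scene', 'c2', [0.4, 0.1]), ('scene', 'c3', [1.7, -3.0]), ('side', 'valve_axis', [-2.1, 1.8]), ('side', 'valve_grip', [0.2, -0.1]), ('side', 'bay_seat', [-1.1, 1.6]), ('side', 'lever_hinge', [2.1, 0.7]), ('side', 'lever_grip', [-2.7, -0.9]), ('side', 'c1', [-0.6, -2.9]), ('side', 'c2', [0.9, -2.2]), ('wrist', 'valve_axis', [0.6, 3.4]), ('wrist', 'valve_grip', [-3.6, 0.2]), ('wrist', 'bay_seat', [0.4, -2.6]), ('wrist', 'lever_hinge', [-0.6, 3.8]), ('wrist', 'lever_grip', [3.1, 1.9]), ('wrist', 'tip', [1.2, -1.3]), ('wrist', 'c1', [-0.4, -2.9]), ('wrist', 'c2', [-4.9, -3.2])]
wrist only [ 5.59070e+02  1.07284e+02 -4.90000e-02  1.40600e+00  1.04000e-01]
valve_axis [564.1 212.3  85. ]
valve_grip [556.  283.8  85. ]
bay_seat [559.2 107.4  12. ]
lever_hinge [619.1 104.6 100. ]
lever_grip [675.1 102.  142. ]
```

```bash
cat > arc.py <<'E'
from h import *
AX=np.array([564.1,212.3])
def at(th,z=66,rad=72,off=0): # world angle of the handle; off = tangential ccw overshoot mm
    u=np.array([np.cos(th),np.sin(th)]);t=np.array([-u[1],u[0]])
    return (*(AX+rad*u+off*t),z)
E
python3 -c "
from arc import *
a0=1.683;a1=np.pi-.047
W=[(at(a0,125),a0-np.pi/2,.5,0),(at(a0),a0-np.pi/2,.5,1),(at(a0),a0-np.pi/2,.33,2)]
for f in(1/3,2/3,1): a=a0+(a1-a0)*f; W.append((at(a),a-np.pi/2,.33,0))
W.append((at(a1,off=6),a1-np.pi/2,.33,2))
plan(W)"
```

```text
5 x [0.0776, -0.022, 0.1375, 0, 0, -0.0366, 0.5]
1 x [0.016, -0.0025, 0.0275, 0, 0, -0.0074, 0.5]
3 x [0, 0, 0.059, 0, 0, 0, 0.5]
3 x [0, 0, 0, 0, 0, 0, 0.33]
4 x [-0.0079, -0.0327, 0, 0, 0, -0.1497, 0.33]
4 x [-0.0078, -0.0326, 0, 0, 0, -0.1498, 0.33]
4 x [-0.0078, -0.0327, 0, 0, 0, -0.1498, 0.33]
3 x [0, -0.006, 0, 0, 0, 0, 0.33]
end [491.9 209.7  66. ]
```

>>> play_rows:
  increments:
    - [[0.0776,-0.022,0.1375,0,0,-0.0366,0.5],[0.0776,-0.022,0.1375,0,0,-0.0366,0.5],[0.0776,-0.022,0.1375,0,0,-0.0366,0.5],[0.0776,-0.022,0.1375,0,0,-0.0366,0.5],[0.0776,-0.022,0.1375,0,0,-0.0366,0.5]]

```text
time_s: 3.73
tcp_pos: [555.4, 269.2, 145.7]
eef_rot: [0.674, 0.739, -0.006, -0.003]
contact_force: [-0.6, -1.0, 0.1]
opening: 42.3
grip_force: 0.0
```

>>> play_rows:
  increments:
    - [[0.016,-0.0025,0.0275,0,0,-0.0074,0.5],[0.016,-0.0025,0.0275,0,0,-0.0074,0.5]]

```text
time_s: 3.9
tcp_pos: [554.0, 284.5, 121.8]
eef_rot: [0.666, 0.746, -0.003, -0.002]
contact_force: [-0.9, 1.2, -1.0]
opening: 42.8
grip_force: 0.0
```

>>> play_rows:
  increments:
    - [[0,0,0.03,0,0,0,0.5],[0,0,0.059,0,0,0,0.5],[0,0,0.059,0,0,0,0.5]]

```text
time_s: 4.15
tcp_pos: [553.8, 281.8, 62.6]
eef_rot: [0.666, 0.746, -0.004, -0.001]
contact_force: [-2.5, -1.5, -0.8]
opening: 42.6
grip_force: 0.0
```

>>> play_rows:
  increments:
    - [[0,0,0,0,0,0,0.33],[0,0,0,0,0,0,0.33],[0,0,0,0,0,0,0.33]]

```text
time_s: 4.4
tcp_pos: [557.8, 284.3, 68.7]
eef_rot: [0.666, 0.746, 0.002, 0.001]
contact_force: [-0.7, -0.5, -0.2]
opening: 28.4
grip_force: 0.0
```

>>> play_rows:
  increments:
    - [[-0.002,-0.0082,0,0,0,-0.0374,0.33],[-0.004,-0.0164,0,0,0,-0.0749,0.33],[-0.0059,-0.0245,0,0,0,-0.1123,0.33],[-0.0079,-0.0327,0,0,0,-0.1497,0.33]]

```text
time_s: 4.73
tcp_pos: [527.0, 273.0, 68.7]
eef_rot: [0.472, 0.882, 0.003, 0.003]
contact_force: [3.4, -0.6, -0.5]
opening: 28.2
grip_force: 1.3
```

>>> play_rows:
  increments:
    - [[-0.002,-0.0082,0,0,0,-0.0374,0.33],[-0.004,-0.0163,0,0,0,-0.0749,0.33],[-0.0059,-0.0245,0,0,0,-0.1123,0.33],[-0.0078,-0.0326,0,0,0,-0.1498,0.33]]

```text
time_s: 5.07
tcp_pos: [504.1, 249.0, 68.8]
eef_rot: [0.253, 0.967, 0.003, 0.003]
contact_force: [2.2, 0.5, -0.5]
opening: 28.2
grip_force: 1.3
```

>>> play_rows:
  increments:
    - [[-0.002,-0.0082,0,0,0,-0.0374,0.33],[-0.004,-0.0163,0,0,0,-0.0749,0.33],[-0.0059,-0.0245,0,0,0,-0.1123,0.33],[-0.0078,-0.0327,0,0,0,-0.1498,0.33]]

```text
time_s: 5.4
tcp_pos: [494.6, 216.7, 68.6]
eef_rot: [0.021, 1.0, 0.002, 0.003]
contact_force: [2.6, 2.7, -0.1]
opening: 28.0
grip_force: 1.3
```

>>> play_rows:
  increments:
    - [[0,-0.003,0,0,0,0,0.33],[0,-0.006,0,0,0,0,0.33],[0,-0.006,0,0,0,0,0.33]]

```text
time_s: 5.65
tcp_pos: [493.2, 210.8, 67.8]
eef_rot: [0.025, 1.0, 0.002, 0.002]
contact_force: [0.1, 4.4, 2.4]
opening: 28.2
grip_force: 2.1
```

```bash
cat > pos.py <<'E'
from h import *
def look(name,things,crop=None,save=None):
    o=monitor.get_obs();im=viewer.capture(name)
    if save:
        np.savez(f"pics/{save}.npz",tcp_pos=o["tcp_pos"],eef_rot=o["eef_rot"]);b=im[:,:,::-1];cv2.imwrite(f"pics/{save}_full.png",b)
    for t in things: print(name,t,[(np.round(d["xy"],1).tolist(),round(d["p"],2)) for d in viewer.tip_of(t,name)[:2]])
    return o,im
E
python3 -c "
from pos import *
o=monitor.get_obs();print(o['tcp_pos'].round(1),o['contact_force'].round(1),o['opening'])
for n in('scene','side'): look(n,['valve_axis','valve_grip'],save=n+'1')
"
```

```text
[493.2 210.8  67.8] [0.1 4.4 2.4] 28.16909813114128
scene valve_axis [([240.2, 252.7], 0.7)]
scene valve_grip [([266.9, 272.4], 0.69)]
side valve_axis [([277.0, 247.8], 0.77)]
side valve_grip [([316.4, 247.9], 0.67)]
```

>>> play_rows:
  increments:
    - [[0,-0.004,0,0,0,0,0.33],[0,-0.004,0,0,0,0,0.33],[0,-0.004,0,0,0,0,0.33]]

```text
time_s: 6.2
tcp_pos: [492.9, 210.4, 66.7]
eef_rot: [0.025, 1.0, 0.004, 0.002]
contact_force: [-0.1, 19.4, 0.3]
opening: 28.5
grip_force: 9.7
```

>>> play_rows:
  increments:
    - [[0,-0.003,0,0,0,0,0.33],[0,-0.003,0,0,0,0,0.33],[0,-0.003,0,0,0,0,0.33]]

```text
time_s: 6.45
tcp_pos: [493.0, 210.2, 66.8]
eef_rot: [0.026, 1.0, 0.007, 0.002]
contact_force: [-2.1, 30.5, -1.3]
opening: 28.2
grip_force: 15.0
```

```bash
python3 -c "
from arc import *
json.dump([[491.9,202.7,66],down(np.pi/2-.047).as_quat().tolist()],open('cmd.json','w'))
W=[((491.9,210.5,66),np.pi/2-.047,.33,0),((491.9,210.5,150),np.pi/2-.047,.33,0),((565,-18,260),0,1,2)]
plan(W)"
```

```text
1 x [0.0004, 0.0078, 0, 0, 0, 0, 0.33]
3 x [0, 0, -0.084, 0, 0, 0, 0.33]
5 x [-0.0322, -0.0865, -0.0423, 0, 0, 0.1866, 1]
5 x [-0.0747, -0.0542, -0.0423, 0, 0, 0.1865, 1]
5 x [-0.0553, -0.0023, -0.0254, 0, 0, 0.1119, 1]
end [565. -18. 260.]
```

>>> play_rows:
  increments:
    - [[0.0004,0.0078,0,0,0,0,0.33],[0.0004,0.0078,0,0,0,0,0.33]]

```text
time_s: 6.62
tcp_pos: [491.0, 211.2, 65.6]
eef_rot: [0.023, 1.0, -0.001, -0.001]
contact_force: [0.6, 0.4, -0.3]
opening: 28.6
grip_force: 0.0
```

>>> play_rows:
  increments:
    - [[0,0,-0.04,0,0,0,0.33],[0,0,-0.084,0,0,0,0.33],[0,0,-0.084,0,0,0,0.33]]

```text
time_s: 6.87
tcp_pos: [494.9, 211.0, 156.2]
eef_rot: [0.024, 1.0, 0.001, 0.005]
contact_force: [0.7, 0.6, 0.1]
opening: 28.3
grip_force: 0.0
```

>>> play_rows:
  increments:
    - [[-0.0322,-0.0865,-0.0423,0,0,0.1866,1],[-0.0322,-0.0865,-0.0423,0,0,0.1866,1],[-0.0322,-0.0865,-0.0423,0,0,0.1866,1],[-0.0322,-0.0865,-0.0423,0,0,0.1866,1],[-0.0322,-0.0865,-0.0423,0,0,0.1866,1]]

```text
time_s: 7.28
tcp_pos: [519.6, 120.0, 192.4]
eef_rot: [0.316, 0.949, -0.001, 0.0]
contact_force: [0.6, -0.3, -0.7]
opening: 84.7
grip_force: 0.0
```

>>> play_rows:
  increments:
    - [[-0.0747,-0.0542,-0.0423,0,0,0.1865,1],[-0.0747,-0.0542,-0.0423,0,0,0.1865,1],[-0.0747,-0.0542,-0.0423,0,0,0.1865,1],[-0.0747,-0.0542,-0.0423,0,0,0.1865,1],[-0.0747,-0.0542,-0.0423,0,0,0.1865,1]]

```text
time_s: 7.7
tcp_pos: [547.5, 32.0, 234.5]
eef_rot: [0.576, 0.817, -0.001, 0.0]
contact_force: [-0.5, 0.4, -0.1]
opening: 85.2
grip_force: 0.0
```

>>> play_rows:
  increments:
    - [[-0.0553,-0.0023,-0.0254,0,0,0.1119,1],[-0.0553,-0.0023,-0.0254,0,0,0.1119,1],[-0.0553,-0.0023,-0.0254,0,0,0.1119,1],[-0.0553,-0.0023,-0.0254,0,0,0.1119,1],[-0.0553,-0.0023,-0.0254,0,0,0.1119,1]]

```text
time_s: 8.12
tcp_pos: [563.8, -18.9, 259.2]
eef_rot: [0.707, 0.708, -0.001, -0.001]
contact_force: [-0.3, 0.1, 0.6]
opening: 85.4
grip_force: 0.0
```

```bash
python3 - <<'E'
from pos import *
o,im=look("wrist",["blue_cassette","holder","mat","valve_axis","valve_grip","bay_seat","lever_grip","lever_hinge","amber_jar","orange_cassette"],save="w2")
print(o["tcp_pos"].round(1),o["eef_rot"].round(3))
cv2.imwrite("pics/w2v.png",cv2.resize(im[:,:,::-1],(800,600),interpolation=cv2.INTER_CUBIC))
E
```

```text
wrist blue_cassette [([257.4, 190.1], 0.92)]
wrist holder [([256.5, 190.7], 0.69)]
wrist mat [([346.4, 197.2], 0.84)]
wrist valve_axis []
wrist valve_grip []
wrist bay_seat [([254.6, 63.2], 0.95)]
wrist lever_grip [([379.7, 57.1], 0.86)]
wrist lever_hinge [([312.5, 55.7], 0.96)]
wrist amber_jar [([170.9, 82.4], 0.71), ([379.6, 54.0], 0.36)]
wrist orange_cassette [([390.0, 100.0], 0.83)]
[563.8 -18.9 259.2] [ 0.707  0.708 -0.001 -0.001]
```

View pics/w2v.png

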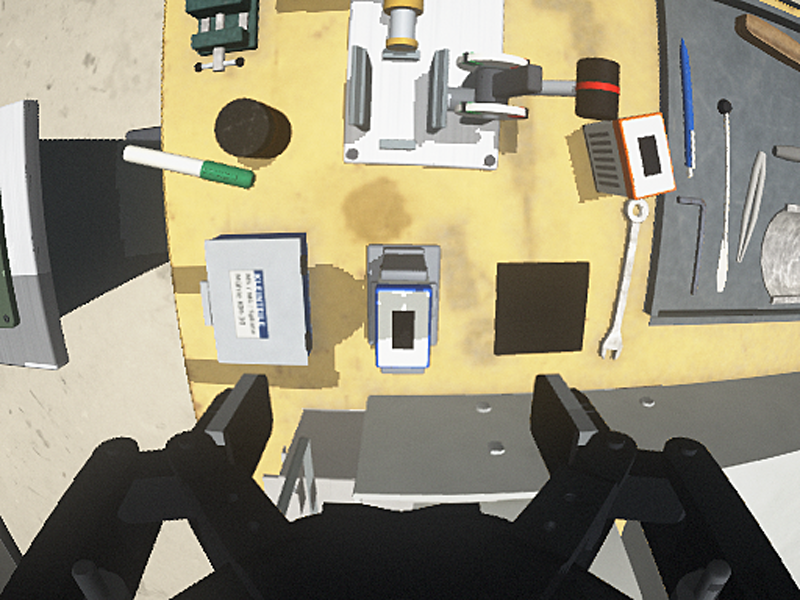

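The wrist view shows the cassette top corners at (242,183)–(276,236), the mat corners at (319,168)–(372,226), the plate's front corners at (221,104) and (318,108), and a grey wall foot near row 250.

```bash
python3 - <<'E'
from h import *
o=dict(np.load("pics/w2.npz"));s=1.5625
g=lambda pts,z:np.array([at_z("wrist",(a/s,b/s),z,o) for a,b in pts])
def rep(n,P):
    c=P.mean(0);print(n,c.round(1),"e01",(P[1]-P[0]).round(1),"e03",(P[3]-P[0]).round(1))
rep("cass",g([(378,286),(432,287),(430,367),(375,366)],88))
rep("mat",g([(498,263),(588,262),(582,354),(494,353)],3))
print("holder",g([(367,246),(438,245)],8).round(1))
print("wall foot",g([(305,412),(360,398),(600,390)],0).round(1))
print("jar top",g([(248,128)],75).round(1))
P=g([(345,163),(497,168)],12);print("plate",P.round(1),np.arctan2(*(P[1]-P[0])[1::-1]))
for n,uv,z in(("seat",(254.6,63.2),12),("hinge",(312.5,55.7),100),("grip",(379.7,57.1),137),("jar",(170.9,82.4),0),("holder",(256.5,190.7),0),("blue",(257.4,190.1),8),("mat",(346.4,197.2),3)): print(n,at_z("wrist",uv,z,o).round(1))
E
```

```text
cass [564.6 -62.7  88. ] e01 [37.7 -0.7  0. ] e03 [ -3.2 -61.5  -0. ]
mat [693.6 -77.1   3. ] e01 [86.6  2.4  0. ] e03 [  1.8 -86.8  -0. ]
holder [[533.1 -17.9   8. ]
 [594.1 -17.    8. ]]
wall foot [[ 465.3 -187.8    0. ]
 [ 522.1 -169.9    0. ]
 [ 769.6 -166.8    0. ]]
jar top [[453.4  82.2  75. ]]
plate [[515.9  53.5  12. ]
 [642.6  50.4  12. ]] -0.024305090435620725
seat [559.7 107.   12. ]
hinge [618.4 104.6 100. ]
grip [675.5 102.9 137. ]
jar [445.8  86.5   0. ]
holder [562.2 -67.    0. ]
blue [563.4 -63.7   8. ]
mat [692.6 -75.7   3. ]
```

```bash
python3 -c "
from h import *
f=-.02
plan([((564.5,-63,130),f,.7,1),((564.5,-63,40),f,.7,2),((564.5,-63,40),f,0,4)])"
```

```text
5 x [-0.045, -0.0005, 0.13, 0, 0, 0.0064, 0.7]
5 x [0, 0, 0.09, 0, 0, 0, 0.7]
5 x [0, 0, 0, 0, 0, 0, 0]
end [564.5 -63.   40. ]
```

>>> play_rows:
  increments:
    - [[-0.045,-0.0005,0.13,0,0,0.0064,0.7],[-0.045,-0.0005,0.13,0,0,0.0064,0.7],[-0.045,-0.0005,0.13,0,0,0.0064,0.7],[-0.045,-0.0005,0.13,0,0,0.0064,0.7],[-0.045,-0.0005,0.13,0,0,0.0064,0.7]]

```text
time_s: 9.08
tcp_pos: [561.4, -63.7, 126.0]
eef_rot: [0.715, 0.7, -0.003, -0.003]
contact_force: [0.2, 0.9, 0.9]
opening: 60.0
grip_force: 0.0
```

>>> play_rows:
  increments:
    - [[0,0,0.03,0,0,0,0.7],[0,0,0.06,0,0,0,0.7],[0,0,0.09,0,0,0,0.7],[0,0,0.09,0,0,0,0.7],[0,0,0.09,0,0,0,0.7]]

```text
time_s: 9.5
tcp_pos: [564.5, -62.7, 40.4]
eef_rot: [0.714, 0.7, -0.0, -0.0]
contact_force: [0.3, 0.5, -0.1]
opening: 59.7
grip_force: 0.0
```

>>> play_rows:
  increments:
    - [[0,0,0,0,0,0,0],[0,0,0,0,0,0,0],[0,0,0,0,0,0,0],[0,0,0,0,0,0,0],[0,0,0,0,0,0,0]]

```text
time_s: 9.92
tcp_pos: [566.2, -63.1, 42.8]
eef_rot: [0.714, 0.7, 0.002, 0.002]
contact_force: [-0.5, 1.1, 7.4]
opening: 39.2
grip_force: 61.0
```

```bash
python3 -c "
from h import *
plan([((564.5,-63,140),-.02,0,0),((693,-77,135),0,0,1),((693,-77,55),0,0,0),((693,-77,37),0,0,3)])"
```

```text
3 x [0, 0, -0.1, 0, 0, 0, 0]
5 x [-0.0114, 0.1287, 0.005, 0, 0, -0.0064, 0]
3 x [0, 0, 0.08, 0, 0, 0, 0]
4 x [0, 0, 0.018, 0, 0, 0, 0]
end [693. -77.  37.]
```

>>> play_rows:
  increments:
    - [[0,0,-0.02,0,0,0,0],[0,0,-0.05,0,0,0,0],[0,0,-0.08,0,0,0,0],[0,0,-0.1,0,0,0,0],[0,0,-0.1,0,0,0,0]]

```text
time_s: 10.33
tcp_pos: [567.3, -63.4, 145.8]
eef_rot: [0.714, 0.7, 0.004, 0.005]
contact_force: [0.1, 0.4, -0.6]
opening: 39.7
grip_force: 60.7
```

>>> play_rows:
  increments:
    - [[-0.003,0.03,0.001,0,0,-0.0016,0],[-0.006,0.065,0.003,0,0,-0.003,0],[-0.009,0.1,0.005,0,0,-0.005,0],[-0.0114,0.1287,0.005,0,0,-0.0064,0],[-0.0114,0.1287,0.005,0,0,-0.0064,0]]

```text
time_s: 10.75
tcp_pos: [697.3, -77.5, 133.3]
eef_rot: [0.707, 0.707, 0.001, 0.002]
contact_force: [0.9, -0.0, -1.8]
opening: 39.5
grip_force: 61.4
```

>>> play_rows:
  increments:
    - [[0,0,0.02,0,0,0,0],[0,0,0.045,0,0,0,0],[0,0,0.07,0,0,0,0],[0,0,0.08,0,0,0,0],[0,0,0.08,0,0,0,0]]

```text
time_s: 11.17
tcp_pos: [689.7, -76.6, 51.3]
eef_rot: [0.707, 0.707, -0.002, -0.003]
contact_force: [-0.8, 0.3, -1.2]
opening: 39.6
grip_force: 61.3
```

>>> play_rows:
  increments:
    - [[0,0,0.008,0,0,0,0],[0,0,0.013,0,0,0,0],[0,0,0.016,0,0,0,0],[0,0,0.018,0,0,0,0],[0,0,0.018,0,0,0,0]]

```text
time_s: 11.58
tcp_pos: [693.1, -77.0, 37.9]
eef_rot: [0.707, 0.707, 0.001, 0.001]
contact_force: [0.1, 1.1, -1.0]
opening: 39.3
grip_force: 61.4
```

```bash
python3 -c "
from pos import *
o=monitor.get_obs();print(o['tcp_pos'].round(1),o['contact_force'].round(1))
look('side',['blue_cassette','mat'],save='s2');look('scene',['blue_cassette'],save='c2')
print(proj('side',[[693,-77,3]]),proj('scene',[[693,-77,3]]))"
```

```text
[693.1 -77.   37.9] [ 0.1  1.1 -1. ]
side blue_cassette [([226.7, 180.8], 0.55)]
side mat [([224.6, 183.0], 0.96)]
scene blue_cassette [([266.9, 179.0], 0.74), ([270.4, 244.9], 0.26)]
[[224.02991688 181.80681665]] [[266.45282211 181.44577153]]
```

>>> play_rows:
  increments:
    - [[0,0,0.0015,0,0,0,0],[0,0,0.0015,0,0,0,0]]

```text
time_s: 12.0
tcp_pos: [693.1, -77.1, 37.8]
eef_rot: [0.707, 0.707, 0.001, 0.001]
contact_force: [-3.3, 0.5, 8.9]
opening: 39.2
grip_force: 62.3
```

>>> play_rows:
  increments:
    - [[0,0,0.0015,0,0,0,0],[0,0,0.0015,0,0,0,0]]

```text
time_s: 12.17
tcp_pos: [693.1, -77.0, 37.8]
eef_rot: [0.707, 0.707, 0.001, 0.001]
contact_force: [-4.6, 1.2, 16.0]
opening: 39.2
grip_force: 63.1
```

>>> play_rows:
  increments:
    - [[0,0,-0.003,0,0,0,0],[0,0,-0.003,0,0,0,0.5],[0,0,-0.003,0,0,0,0.7],[0,0,-0.003,0,0,0,0.7],[0,0,-0.003,0,0,0,0.7]]

```text
time_s: 12.58
tcp_pos: [692.4, -77.0, 36.4]
eef_rot: [0.707, 0.707, -0.0, -0.0]
contact_force: [0.8, 0.4, -0.2]
opening: 59.6
grip_force: 0.0
```

```bash
python3 -c "
from h import *
plan([((693,-77,150),0,.7,1),((693,-77,150),np.pi/2,1,2)])"
```

```text
4 x [0, 0, -0.113, 0, 0, 0, 0.7]
5 x [0, 0, 0, 0, 0, -0.1786, 1]
5 x [0, 0, 0, 0, 0, -0.1785, 1]
5 x [-0.0001, 0, 0, 0, 0, -0.1429, 1]
1 x [0, 0, 0, 0, 0, 0, 1]
end [693. -77. 150.]
```

>>> play_rows:
  increments:
    - [[0,0,-0.03,0,0,0,0.7],[0,0,-0.07,0,0,0,0.7],[0,0,-0.113,0,0,0,0.7],[0,0,-0.113,0,0,0,0.7]]

```text
time_s: 12.92
tcp_pos: [697.2, -77.6, 159.2]
eef_rot: [0.707, 0.707, 0.005, 0.006]
contact_force: [0.9, -0.5, 1.0]
opening: 60.0
grip_force: 0.0
```

>>> play_rows:
  increments:
    - [[0,0,0,0,0,-0.1786,1],[0,0,0,0,0,-0.1786,1],[0,0,0,0,0,-0.1786,1],[0,0,0,0,0,-0.1786,1],[0,0,0,0,0,-0.1786,1]]

```text
time_s: 13.33
tcp_pos: [692.6, -77.0, 149.4]
eef_rot: [0.481, 0.877, -0.0, -0.0]
contact_force: [-0.2, -0.2, 0.3]
opening: 85.4
grip_force: 0.0
```

>>> play_rows:
  increments:
    - [[0,0,0,0,0,-0.1785,1],[0,0,0,0,0,-0.1785,1],[0,0,0,0,0,-0.1785,1],[0,0,0,0,0,-0.1785,1],[0,0,0,0,0,-0.1785,1]]

```text
time_s: 13.75
tcp_pos: [692.6, -77.0, 149.3]
eef_rot: [0.22, 0.975, 0.0, -0.0]
contact_force: [-0.5, -0.1, 0.7]
opening: 85.9
grip_force: 0.0
```

>>> play_rows:
  increments:
    - [[-0.0001,0,0,0,0,-0.1429,1],[-0.0001,0,0,0,0,-0.1429,1],[-0.0001,0,0,0,0,-0.1429,1],[-0.0001,0,0,0,0,-0.1429,1],[-0.0001,0,0,0,0,-0.1429,1]]

```text
time_s: 14.17
tcp_pos: [692.6, -77.1, 149.4]
eef_rot: [-0.001, 1.0, 0.0, -0.0]
contact_force: [0.8, 0.8, 0.9]
opening: 85.3
grip_force: 0.0
```

```bash
python3 - <<'E'
from pos import *
o,im=look("wrist",["blue_cassette","mat","bay_seat","lever_hinge","lever_grip","valve_axis"],save="w3")
print(o["tcp_pos"].round(1),o["eef_rot"].round(3))
cv2.imwrite("pics/w3v.png",cv2.resize(im[:,:,::-1],(800,600),interpolation=cv2.INTER_CUBIC))
E
```

```text
wrist blue_cassette [([254.0, 178.3], 0.89)]
wrist mat []
wrist bay_seat [([430.4, 61.4], 0.83)]
wrist lever_hinge [([484.8, 126.5], 0.75)]
wrist lever_grip [([504.4, 210.5], 0.58)]
wrist valve_axis []
[692.6 -77.1 149.4] [-0.001  1.     0.    -0.   ]
```

View pics/w3v.png

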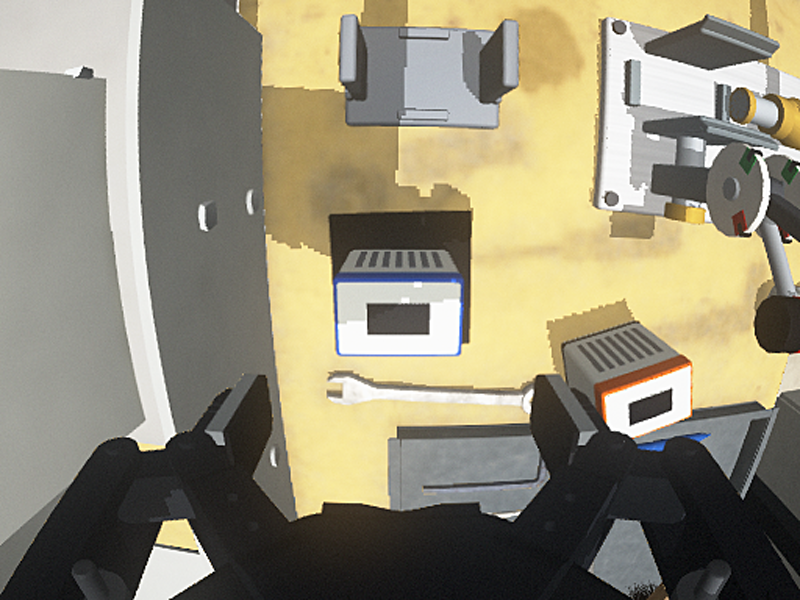

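The cassette stands on the mat, with its top corners at (214,178)–(297,227) in the raw image. The orange cassette is well clear at (412,262).

```bash
python3 - <<'E'
from h import *
o=dict(np.load("pics/w3.npz"));s=1.5625
P=np.array([at_z("wrist",(a/s,b/s),83,o) for a,b in [(335,278),(464,276),(461,354),(337,355)]]);print(P.round(1),P.mean(0))
E
python3 -c "
from h import *
plan([((693,-77,70),np.pi/2,1,0),((693,-77,48),np.pi/2,1,1),((693,-77,48),np.pi/2,0,4)])"
```

```text
[[ 671.5 -107.5   83. ]
 [ 670.6  -47.7   83. ]
 [ 709.9  -47.5   83. ]
 [ 710.5 -108.3   83. ]] [690.61027696 -77.73005253  83.        ]
3 x [0, 0, 0.08, 0, 0, 0, 1]
2 x [0, 0, 0.022, 0, 0, 0, 1]
5 x [0, 0, 0, 0, 0, 0, 0]
end [693. -77.  48.]
```

>>> play_rows:
  increments:
    - [[0,0,0.03,0,0,0,1],[0,0,0.06,0,0,0,1],[0,0,0.08,0,0,0,1],[0,0,0.08,0,0,0,1]]

```text
time_s: 14.85
tcp_pos: [689.3, -76.6, 64.8]
eef_rot: [0.0, 1.0, 0.001, -0.005]
contact_force: [-1.3, -0.1, -0.7]
opening: 85.3
grip_force: 0.0
```

>>> play_rows:
  increments:
    - [[0,0,0.012,0,0,0,1],[0,0,0.022,0,0,0,1],[0,0,0.022,0,0,0,1]]

```text
time_s: 15.1
tcp_pos: [692.1, -77.0, 46.8]
eef_rot: [0.0, 1.0, 0.0, -0.001]
contact_force: [-0.9, 0.2, -0.5]
opening: 85.3
grip_force: 0.0
```

>>> play_rows:
  increments:
    - [[0,0,0,0,0,0,0.75],[0,0,0,0,0,0,0],[0,0,0,0,0,0,0],[0,0,0,0,0,0,0],[0,0,0,0,0,0,0]]

```text
time_s: 15.52
tcp_pos: [693.7, -77.2, 49.4]
eef_rot: [-0.0, 1.0, -0.0, 0.001]
contact_force: [0.7, 0.6, 3.9]
opening: 61.3
grip_force: 66.7
```

```bash
python3 -c "
from h import *
plan([((693,-77,260),np.pi/2,0,0),((590,107,260),np.pi/2-.035,0,2)])"
```

```text
5 x [0, 0, -0.1767, 0, 0, 0, 0]
1 x [0, 0, -0.0353, 0, 0, 0, 0]
5 x [0.0859, 0.1534, 0, 0, 0, 0.0093, 0]
3 x [0.018, 0.0301, 0, 0, 0, 0.0019, 0]
end [590. 107. 260.]
```

>>> play_rows:
  increments:
    - [[0,0,-0.02,0,0,0,0],[0,0,-0.05,0,0,0,0],[0,0,-0.09,0,0,0,0],[0,0,-0.13,0,0,0,0],[0,0,-0.1767,0,0,0,0]]

```text
time_s: 15.93
tcp_pos: [691.7, -76.9, 220.4]
eef_rot: [-0.0, 1.0, 0.0, -0.001]
contact_force: [0.5, 0.7, -2.1]
opening: 60.9
grip_force: 66.3
```

>>> play_rows:
  increments:
    - [[0,0,-0.0353,0,0,0,0],[0,0,-0.0353,0,0,0,0]]

```text
time_s: 16.1
tcp_pos: [695.7, -77.4, 264.5]
eef_rot: [-0.0, 1.0, -0.001, 0.008]
contact_force: [1.0, 0.0, 0.1]
opening: 61.0
grip_force: 66.4
```

>>> play_rows:
  increments:
    - [[0.014,0.025,0,0,0,0.002,0],[0.031,0.055,0,0,0,0.004,0],[0.05,0.09,0,0,0,0.006,0],[0.069,0.123,0,0,0,0.0075,0],[0.0859,0.1534,0,0,0,0.0093,0]]

```text
time_s: 16.52
tcp_pos: [604.8, 77.8, 253.9]
eef_rot: [0.015, 1.0, 0.0, -0.001]
contact_force: [0.7, 0.4, -1.7]
opening: 61.2
grip_force: 66.4
```

>>> play_rows:
  increments:
    - [[0.014,0.022,0,0,0,0.0019,0],[0.018,0.0301,0,0,0,0.0019,0],[0.018,0.0301,0,0,0,0.0019,0],[0.018,0.0301,0,0,0,0.0019,0],[0.018,0.0301,0,0,0,0.0019,0]]

```text
time_s: 16.93
tcp_pos: [590.3, 105.8, 254.5]
eef_rot: [0.018, 1.0, -0.0, -0.0]
contact_force: [0.3, -0.6, -1.5]
opening: 60.8
grip_force: 66.4
```

```bash
python3 - <<'E'
from pos import *
o,im=look("wrist",["bay_seat","lever_hinge","lever_grip","valve_axis","valve_grip","station"],save="w4")
print(o["tcp_pos"].round(1),o["eef_rot"].round(3),o["opening"])
cv2.imwrite("pics/w4v.png",cv2.resize(im[:,:,::-1],(800,600),interpolation=cv2.INTER_CUBIC))
E
```

```text
wrist bay_seat [([258.8, 138.0], 0.93)]
wrist lever_hinge []
wrist lever_grip [([359.7, 238.3], 0.24)]
wrist valve_axis [([353.8, 147.0], 0.66)]
wrist valve_grip [([354.7, 81.1], 0.83)]
wrist station [([257.5, 138.6], 0.79)]
[590.3 105.8 254.5] [ 0.018  1.    -0.    -0.   ] 60.77171560242642
```

View pics/w4v.png

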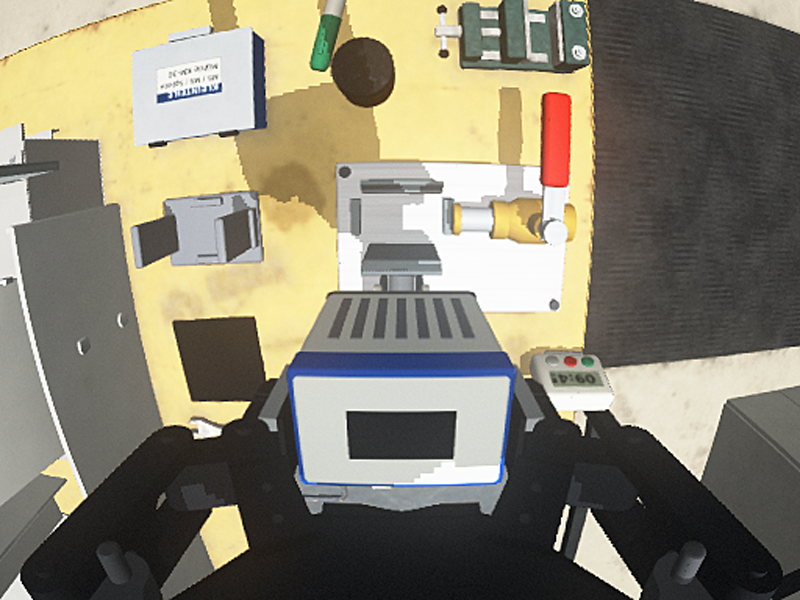

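The wrist view shows the bay between the cheeks at about (257,139), its end stops at (227,139) and (286,139), and the handle across the pipe. The cassette is held squarely by its ends.

```bash
cat > fit2.py <<'E'
from h import *
s=1.5625
o2=dict(np.load("pics/w2.npz"));o4=dict(np.load("pics/w4.npz"));o1=dict(np.load("w1.npz"))
V=(0,105,85)
K=[(o4,(258.8,138),(0,0,12)),(o4,(554/s,232/s),V),(o4,(337/s,164/s),(-45,-55,12)),(o4,(560/s,311/s),(85,145,12)),
(o4,(401/s,217/s),(0,0,21)),(o4,(556/s,93/s),(-97,105,85)),
(o2,(254.6,63.2),(0,0,12)),(o2,(312.5,55.7),(60,0,100)),(o2,(345/s,163/s),(-45,-55,12)),(o2,(497/s,168/s),(85,-55,12)),
(o1,(339/s,177/s),(-45,145,12)),(o1,(480/s,180/s),(85,145,12)),(o1,(243.5,147),V)]
def f(q,K=K): return np.concatenate([proj("wrist",rz(q[2])@np.array(l)+[q[0],q[1],0],o)[0]-v for o,v,l in K])
for nm,KK in(("all",K),("w4",K[:6]),("w2",K[6:10]),("w4+w2",K[:10])):
    q=least_squares(f,[560,107,-.03],loss="soft_l1",args=(KK,)).x;print(nm,q.round(3),f(q,KK).reshape(-1,2).round(1).tolist())
print("near cheek top rows",[at_z("wrist",(401/s,b/s),z,o4).round(1) for b,z in((180,87),(193,87),(193,12),(245,12),(272,87))])
print("held cassette", [at_z("wrist",(a/s,b/s),254.5-46.4+80,o4).round(1) for a,b in((290,367),(513,367),(300,485),(502,484))])
E
python3 fit2.py
```

```text
all [ 5.61170e+02  1.08047e+02 -3.90000e-02] [[-1.2, 0.2], [-0.7, -0.5], [-0.9, -0.9], [1.1, 1.4], [1.0, 0.2], [0.9, -0.1], [0.4, 0.1], [1.7, -0.1], [-2.1, -0.1], [0.3, 1.3], [-2.6, -0.9], [-0.3, -1.5], [0.5, 1.0]]
w4 [ 5.61410e+02  1.08106e+02 -3.50000e-02] [[-1.2, 0.4], [-0.6, -0.6], [-1.0, -0.6], [1.4, 1.2], [1.0, 0.4], [0.7, -0.3]]
w2 [ 5.60375e+02  1.08060e+02 -2.50000e-02] [[-0.2, 0.1], [1.0, -0.9], [-2.2, 0.4], [0.3, 0.5]]
w4+w2 [ 5.61152e+02  1.08180e+02 -3.50000e-02] [[-1.1, 0.2], [-0.5, -0.8], [-1.0, -0.8], [1.5, 1.0], [1.1, 0.2], [0.7, -0.5], [0.4, 0.0], [1.7, -0.4], [-2.0, -0.1], [0.4, 1.0]]
near cheek top rows [array([528.3, 108.1,  87. ]), array([537. , 107.8,  87. ]), array([542. , 107.5,  12. ]), array([585.6, 105.9,  12. ]), array([590.8, 105.8,  87. ])]
held cassette [array([566.6,  77.8, 288.1]), array([568.7, 136. , 288.1]), array([606.3,  75. , 288.1]), array([608.1, 135.6, 288.1])]
```

```bash
python3 -c "
from h import *
p,q=load();json.dump([[590,107,255],q.as_quat().tolist()],open('cmd.json','w'))
f=np.pi/2-.037
plan([((563,107.5,200),f,0,0),((563,107.5,145),f,0,3)],vmax=30)"
```

```text
3 x [0.027, -0.0004, 0.055, 0, 0, 0.0006, 0]
5 x [0, 0, 0.055, 0, 0, 0, 0]
end [563.  107.5 145. ]
```

>>> play_rows:
  increments:
    - [[0.01,0,0.02,0,0,0.0002,0],[0.02,0,0.04,0,0,0.0004,0],[0.027,-0.0004,0.055,0,0,0.0006,0],[0.027,-0.0004,0.055,0,0,0.0006,0]]

```text
time_s: 17.62
tcp_pos: [559.3, 106.9, 196.8]
eef_rot: [0.018, 1.0, -0.001, -0.004]
contact_force: [-0.8, -0.5, -1.5]
opening: 61.7
grip_force: 66.3
```

>>> play_rows:
  increments:
    - [[0,0,0.02,0,0,0,0],[0,0,0.04,0,0,0,0],[0,0,0.055,0,0,0,0],[0,0,0.055,0,0,0,0],[0,0,0.055,0,0,0,0]]

```text
time_s: 18.03
tcp_pos: [563.3, 107.5, 145.4]
eef_rot: [0.019, 1.0, 0.0, 0.0]
contact_force: [0.6, 0.2, -0.3]
opening: 61.3
grip_force: 66.3
```

```bash
python3 - <<'E'
from pos import *
o,im=look("side",["blue_cassette"],save="s5")
o,w=look("wrist",["bay_seat"],save="w5")
print(o["tcp_pos"].round(1),o["eef_rot"].round(4),o["contact_force"].round(1))
a=cv2.resize(im[150:280,190:340,::-1],(450,390),interpolation=cv2.INTER_CUBIC);b=cv2.resize(w[150:280,180:296+34,::-1],(350,390))
b=cv2.resize(w[60:320,140:373,::-1],(350,390));cv2.imwrite("pics/v5.png",np.hstack([a,b]))
E
```

```text
side blue_cassette [([281.7, 205.0], 0.77)]
wrist bay_seat [([256.6, 176.4], 0.67)]
[564.1 107.7 146.6] [1.850e-02 9.998e-01 3.000e-04 1.600e-03] [ 0.2  0.9 -1.8]
```

View pics/v5.png

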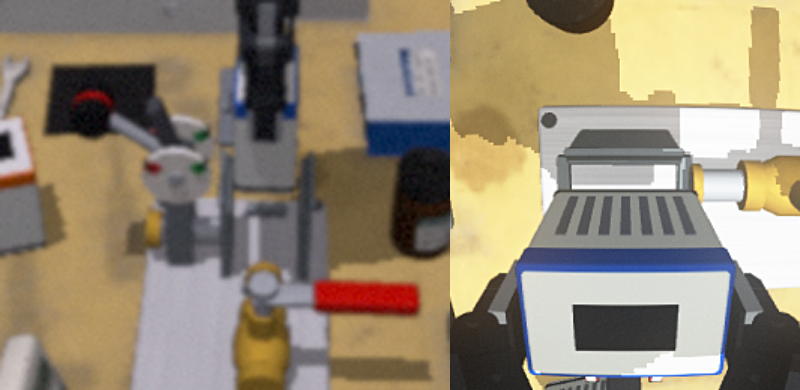

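The side view shows the cassette between the cheeks and centred to about 1 mm (crop x 232–298 against cheeks at 235 and 300). I'll descend in steps.

>>> play_rows:
  increments:
    - [[0.0005,0,0.008,0,0,0,0],[0.0005,0,0.016,0,0,0,0],[0.0005,0,0.022,0,0,0,0],[0.0005,0,0.022,0,0,0,0]]

```text
time_s: 18.57
tcp_pos: [560.9, 107.3, 121.1]
eef_rot: [0.018, 1.0, -0.0, -0.002]
contact_force: [-0.9, -0.6, -2.2]
opening: 61.0
grip_force: 66.3
```

>>> play_rows:
  increments:
    - [[0,0,0.006,0,0,0,0],[0,0,0.012,0,0,0,0],[0,0,0.018,0,0,0,0],[0,0,0.018,0,0,0,0]]

```text
time_s: 18.9
tcp_pos: [561.2, 107.4, 103.4]
eef_rot: [0.018, 1.0, -0.0, -0.001]
contact_force: [-0.8, 0.0, -1.4]
opening: 60.9
grip_force: 66.3
```

Inside the bay with no contact; continuing.

>>> play_rows:
  increments:
    - [[0,0,0.008,0,0,0,0],[0,0,0.016,0,0,0,0],[0,0,0.024,0,0,0,0],[0,0,0.024,0,0,0,0]]

```text
time_s: 19.23
tcp_pos: [560.8, 107.3, 78.9]
eef_rot: [0.018, 1.0, -0.0, -0.002]
contact_force: [-1.4, 0.2, -0.7]
opening: 61.2
grip_force: 66.3
```

>>> play_rows:
  increments:
    - [[0,0,0.005,0,0,0,0],[0,0,0.01,0,0,0,0],[0,0,0.015,0,0,0,0],[0,0,0.018,0,0,0,0],[0,0,0.018,0,0,0,0]]

```text
time_s: 19.65
tcp_pos: [561.7, 107.4, 62.2]
eef_rot: [0.018, 1.0, -0.0, -0.001]
contact_force: [0.6, -0.0, -1.3]
opening: 61.5
grip_force: 66.3
```

>>> play_rows:
  increments:
    - [[0,0,0.002,0,0,0,0],[0,0,0.003,0,0,0,0],[0,0,0.003,0,0,0,0]]

```text
time_s: 19.9
tcp_pos: [562.2, 107.5, 59.9]
eef_rot: [0.018, 1.0, 0.0, 0.0]
contact_force: [0.9, 0.3, -1.3]
opening: 61.2
grip_force: 66.3
```

>>> play_rows:
  increments:
    - [[0,0,0.001,0,0,0,0],[0,0,0.002,0,0,0,0],[0,0,0.002,0,0,0,0]]

```text
time_s: 20.15
tcp_pos: [562.4, 107.6, 58.5]
eef_rot: [0.018, 1.0, 0.0, 0.0]
contact_force: [0.1, 0.3, 1.4]
opening: 60.6
grip_force: 66.5
```

>>> play_rows:
  increments:
    - [[0,0,0.001,0,0,0,0],[0,0,0.002,0,0,0,0],[0,0,0.002,0,0,0,0]]

```text
time_s: 20.4
tcp_pos: [562.4, 107.6, 58.4]
eef_rot: [0.018, 1.0, 0.0, 0.001]
contact_force: [-3.8, -1.2, 13.2]
opening: 61.3
grip_force: 68.2
```

```bash
python3 -c "
from h import *
p,q=load();json.dump([[562.5,107.5,58],q.as_quat().tolist()],open('cmd.json','w'))
f=np.pi/2-.037
plan([((562.5,107.5,210),f,.9,0),((650,103.5,250),f,.7,2)])"
```

```text
4 x [0, 0, -0.152, 0, 0, 0, 0.9]
5 x [-0.0876, -0.0008, -0.04, 0, 0, 0, 0.7]
end [650.  103.5 250. ]
```

>>> play_rows:
  increments:
    - [[0,0,-0.002,0,0,0,0],[0,0,-0.002,0,0,0,0.85],[0,0,-0.002,0,0,0,0.9],[0,0,-0.002,0,0,0,0.9],[0,0,-0.002,0,0,0,0.9]]

```text
time_s: 20.82
tcp_pos: [562.1, 107.5, 57.7]
eef_rot: [0.018, 1.0, 0.0, -0.0]
contact_force: [-0.4, -0.7, -0.0]
opening: 76.9
grip_force: 0.0
```

>>> play_rows:
  increments:
    - [[0,0,-0.03,0,0,0,0.9],[0,0,-0.07,0,0,0,0.9],[0,0,-0.11,0,0,0,0.9],[0,0,-0.15,0,0,0,0.9],[0,0,-0.152,0,0,0,0.9]]

```text
time_s: 21.23
tcp_pos: [566.3, 108.2, 218.1]
eef_rot: [0.018, 1.0, 0.002, 0.008]
contact_force: [0.8, -0.1, 1.2]
opening: 76.7
grip_force: 0.0
```

>>> play_rows:
  increments:
    - [[-0.0876,-0.0008,-0.04,0,0,0,0.7],[-0.0876,-0.0008,-0.04,0,0,0,0.7],[-0.0876,-0.0008,-0.04,0,0,0,0.7],[-0.0876,-0.0008,-0.04,0,0,0,0.7],[-0.0876,-0.0008,-0.04,0,0,0,0.7]]

```text
time_s: 21.65
tcp_pos: [649.6, 103.4, 248.9]
eef_rot: [0.019, 1.0, 0.0, -0.001]
contact_force: [0.3, -1.1, 0.4]
opening: 59.9
grip_force: 0.0
```

```bash
python3 - <<'E'
from pos import *
o,w=look("wrist",["lever_grip","lever_hinge","blue_cassette"],save="w6")
look("side",["lever_grip","lever_hinge","blue_cassette"],save="s6");look("scene",["lever_grip","lever_hinge","blue_cassette"],save="c6")
print(o["tcp_pos"].round(1),o["eef_rot"].round(4))
cv2.imwrite("pics/w6v.png",cv2.resize(w[:,:,::-1],(800,600)))
E
```

```text
wrist lever_grip [([254.7, 216.5], 0.69)]
wrist lever_hinge []
wrist blue_cassette [([257.8, 89.7], 0.68)]
side lever_grip [([222.2, 185.3], 0.82)]
side lever_hinge [([248.8, 203.1], 0.78)]
side blue_cassette [([282.1, 233.1], 0.58)]
scene lever_grip [([229.0, 183.5], 0.97), ([175.2, 264.4], 0.16)]
scene lever_hinge []
scene blue_cassette [([268.4, 244.6], 0.81)]
[649.6 103.4 248.9] [ 1.860e-02  9.998e-01  0.000e+00 -8.000e-04]
```

View pics/w6v.png

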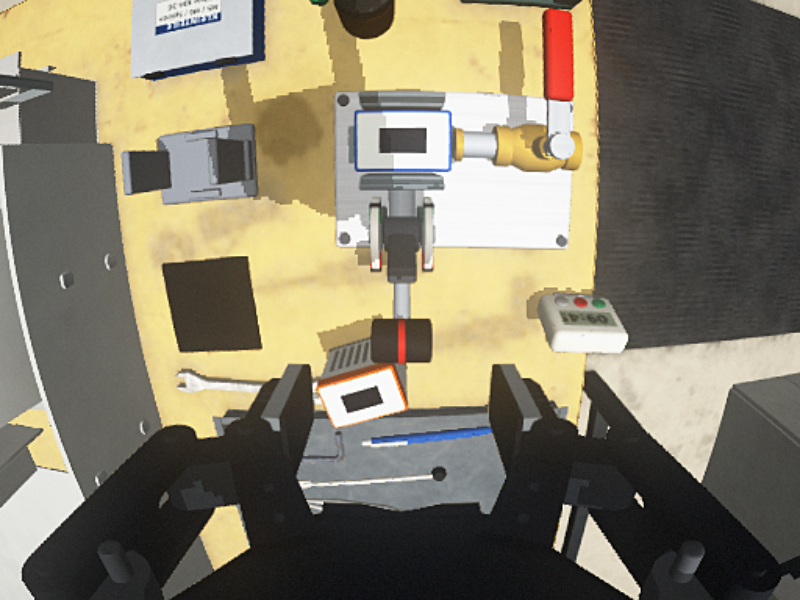

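The view shows the cassette upright in the bay at (258,90), the barrel at (257,218) and the orange cassette beyond it. The lever still has to be placed.

```bash
python3 - <<'E'
from h import *
o=dict(np.load("pics/w6.npz"));S=np.array([562.0,107.5,0]);Y=-.037
G=lambda a:S+rz(Y)@np.array([60+70*np.cos(.521+a),0,100+70*np.sin(.521+a)])
obs=[("wrist",(257,218)),("side",(222.2,185.3)),("scene",(229,183.5))]
for a in(0,.05,.1,.15,.2): print(a,G(a).round(1),[(proj(n,G(a),o)[0]-v).round(1).tolist() for n,v in obs])
def f(P): return np.concatenate([(proj(n,P,o)[0]-v) for n,v in obs])
print("tri",least_squares(f,[675,102,140]).x.round(1))
E
```

```text
0 [682.6 103.  134.8] [[0.4, 3.8], [-4.4, 3.9], [-2.7, 1.8]]
0.05 [680.8 103.1 137.8] [[0.4, 3.3], [-3.7, 2.8], [-2.1, 1.1]]
0.1 [678.9 103.2 140.7] [[0.4, 2.5], [-2.8, 1.7], [-1.5, 0.5]]
0.15 [676.7 103.3 143.5] [[0.5, 1.5], [-1.8, 0.7], [-0.8, -0.0]]
0.2 [674.5 103.3 146.2] [[0.5, 0.3], [-0.8, -0.3], [-0.1, -0.5]]
tri [674.3 103.  145.3]
```

```bash
python3 -c "
from h import *
f=np.pi/2-.037
plan([((676,103,185),f,.7,1),((676,103,125.5),f,.7,2),((676,103,125.5),f,0,4)],vmax=35)"
```

```text
4 x [-0.026, 0.0005, 0.065, 0, 0, 0, 0.7]
4 x [0, 0, 0.0595, 0, 0, 0, 0.7]
5 x [0, 0, 0, 0, 0, 0, 0]
end [676.  103.  125.5]
```

>>> play_rows:
  increments:
    - [[-0.01,0.0002,0.025,0,0,0,0.7],[-0.02,0.0004,0.05,0,0,0,0.7],[-0.026,0.0005,0.065,0,0,0,0.7],[-0.026,0.0005,0.065,0,0,0,0.7],[-0.026,0.0005,0.065,0,0,0,0.7]]

```text
time_s: 22.67
tcp_pos: [675.3, 103.0, 184.1]
eef_rot: [0.019, 1.0, -0.0, -0.001]
contact_force: [-0.4, -0.5, 0.1]
opening: 59.7
grip_force: 0.0
```

>>> play_rows:
  increments:
    - [[0,0,0.02,0,0,0,0.7],[0,0,0.04,0,0,0,0.7],[0,0,0.055,0,0,0,0.7],[0,0,0.0595,0,0,0,0.7],[0,0,0.0595,0,0,0,0.7]]

```text
time_s: 23.08
tcp_pos: [675.4, 103.1, 125.7]
eef_rot: [0.018, 1.0, 0.0, -0.0]
contact_force: [-0.0, -0.7, -0.1]
opening: 59.6
grip_force: 0.0
```

>>> play_rows:
  increments:
    - [[0,0,0,0,0,0,0.5],[0,0,0,0,0,0,0.4],[0,0,0,0,0,0,0],[0,0,0,0,0,0,0],[0,0,0,0,0,0,0]]

```text
time_s: 23.5
tcp_pos: [676.8, 102.6, 127.7]
eef_rot: [0.019, 1.0, -0.0, 0.002]
contact_force: [-0.0, -3.0, 7.0]
opening: 32.7
grip_force: 61.0
```

```bash
python3 - <<'E'
from h import *
o=monitor.get_obs();print({k:np.round(o[k],2) for k in("tcp_pos","contact_force","wrist_torque","opening","grip_force")})
q=down(np.pi/2-.037);H=np.array([622.,105.3,100]);u=rz(-.037)@[1,0,0]
P=lambda t:H+70*np.cos(t)*u+[0,0,70*np.sin(t)-19]
ts=np.linspace(.69,2.528,17);print(P(.69))
for c in range(4):
    b=P(ts[4*c]);print([np.round(q.inv().apply(P(ts[4*c+i])-b)/1000,4).tolist() for i in(1,2,3,4)])
E
```

```text
{'tcp_pos': array([676.82, 102.63, 127.65]), 'contact_force': array([-0.04, -2.98,  6.96]), 'wrist_torque': array([-0.31,  0.12, -0.11]), 'opening': np.float64(32.69), 'grip_force': np.float64(60.99)}
[675.95027101 103.30292856 125.55760276]
[[0.0055, 0.0, -0.0059], [0.0116, 0.0, -0.0111], [0.0182, 0.0, -0.0156], [0.0254, 0.0, -0.0193]]
[[0.0075, -0.0, -0.0029], [0.0153, 0.0, -0.0048], [0.0233, 0.0, -0.0059], [0.0313, -0.0, -0.0061]]
[[0.008, 0.0, 0.0008], [0.0159, 0.0, 0.0024], [0.0235, 0.0, 0.005], [0.0307, 0.0, 0.0084]]
[[0.0068, 0.0, 0.0042], [0.0131, 0.0, 0.0092], [0.0188, 0.0, 0.0149], [0.0238, 0.0, 0.0212]]
```

Gripped on the barrel (32.7 mm). I'll do the first part of the arc and check the forces.

>>> play_rows:
  increments:
    - [[0.0055,0,-0.0059,0,0,0,0],[0.0116,0,-0.0111,0,0,0,0],[0.0182,0,-0.0156,0,0,0,0],[0.0254,0,-0.0193,0,0,0,0]]

```text
time_s: 23.83
tcp_pos: [653.5, 103.5, 144.9]
eef_rot: [0.018, 1.0, -0.0, 0.004]
contact_force: [8.4, -2.2, -7.3]
opening: 33.2
grip_force: 60.1
```

>>> play_rows:
  increments:
    - [[0.0075,0,-0.0029,0,0,0,0],[0.0153,0,-0.0048,0,0,0,0],[0.0233,0,-0.0059,0,0,0,0],[0.0313,0,-0.0061,0,0,0,0]]

```text
time_s: 24.17
tcp_pos: [623.5, 104.7, 152.4]
eef_rot: [0.018, 1.0, -0.0, 0.006]
contact_force: [9.5, -2.5, -3.0]
opening: 33.2
grip_force: 59.7
```

>>> play_rows:
  increments:
    - [[0.008,0,0.0008,0,0,0,0],[0.0159,0,0.0024,0,0,0,0],[0.0235,0,0.005,0,0,0,0],[0.0307,0,0.0084,0,0,0,0]]

```text
time_s: 24.5
tcp_pos: [593.8, 105.9, 146.9]
eef_rot: [0.018, 1.0, 0.0, 0.008]
contact_force: [6.0, -2.9, 12.4]
opening: 33.1
grip_force: 59.5
```

>>> play_rows:
  increments:
    - [[0.0068,0,0.0042,0,0,0,0],[0.0131,0,0.0092,0,0,0,0],[0.0188,0,0.0149,0,0,0,0],[0.0238,0,0.0212,0,0,0,0],[0.0238,0,0.0212,0,0,0,0]]

```text
time_s: 24.92
tcp_pos: [565.6, 107.0, 124.2]
eef_rot: [0.018, 1.0, 0.0, 0.003]
contact_force: [-2.4, -3.2, 10.0]
opening: 32.8
grip_force: 70.8
```

>>> play_rows:
  increments:
    - [[0.0012,0,0.0017,0,0,0,0],[0.0023,0,0.0033,0,0,0,0],[0.0023,0,0.0033,0,0,0,0]]

```text
time_s: 25.17
tcp_pos: [563.7, 107.1, 121.3]
eef_rot: [0.018, 1.0, 0.0, 0.003]
contact_force: [-3.5, -3.2, 12.7]
opening: 33.1
grip_force: 72.3
```

>>> play_rows:
  increments:
    - [[0.0012,0,0.0017,0,0,0,0],[0.0017,0,0.0025,0,0,0,0],[0.0017,0,0.0025,0,0,0,0]]

```text
time_s: 25.42
tcp_pos: [562.3, 107.2, 118.6]
eef_rot: [0.018, 1.0, 0.0, 0.003]
contact_force: [-2.3, -3.3, 12.3]
opening: 33.0
grip_force: 73.6
```

>>> play_rows:
  increments:
    - [[0.0012,0,0.0017,0,0,0,0],[0.0017,0,0.0025,0,0,0,0],[0.0017,0,0.0025,0,0,0,0]]

```text
time_s: 25.67
tcp_pos: [560.8, 107.1, 116.0]
eef_rot: [0.019, 1.0, 0.0, 0.003]
contact_force: [-2.0, -1.8, 11.0]
opening: 32.5
grip_force: 74.5
```

>>> play_rows:
  increments:
    - [[0.0012,0,0.0017,0,0,0,0],[0.0017,0,0.0025,0,0,0,0],[0.0017,0,0.0025,0,0,0,0]]

```text
time_s: 25.92
tcp_pos: [559.4, 107.3, 113.5]
eef_rot: [0.018, 1.0, 0.0, 0.004]
contact_force: [-0.7, -2.4, 10.5]
opening: 32.7
grip_force: 75.2
```

```bash
python3 - <<'E'
from pos import *
_,a=look("side",["lever_grip","lever_hinge"],save="s7");_,b=look("scene",["lever_grip","lever_hinge"],save="c7")
print(monitor.get_obs()["tcp_pos"].round(1),monitor.get_obs()["contact_force"].round(1))
S=np.array([562.0,107.5,0])
for t in(1.8,1.9,2.007):
    P=S+rz(-.037)@np.array([60+70*np.cos(.521+t),0,100+70*np.sin(.521+t)]);print(t,P.round(1),proj("side",P).round(1),proj("scene",P).round(1))
c=lambda im,x,y:cv2.resize(im[y:y+100,x:x+100,::-1],(400,400),interpolation=cv2.INTER_CUBIC)
cv2.imwrite("pics/v7.png",np.hstack([c(a,210,150),c(b,210,160)]))
E
```

```text
side lever_grip [([273.2, 185.8], 0.57)]
side lever_hinge [([246.5, 204.0], 0.65)]
scene lever_grip [([269.5, 242.7], 0.64), ([265.8, 203.6], 0.39)]
scene lever_hinge [([247.2, 209.2], 0.77), ([269.2, 250.0], 0.24)]
[559.4 107.3 113.5] [-0.9 -3.8 11. ]
1.8 [574.3 107.  151.2] [[272.3 184.3]] [[266.2 201.1]]
1.9 [569.4 107.2 146.2] [[274.8 186.3]] [[268.1 203.7]]
2.007 [564.8 107.4 140.3] [[277.1 188.6]] [[269.8 206.7]]
```

View pics/v7.png

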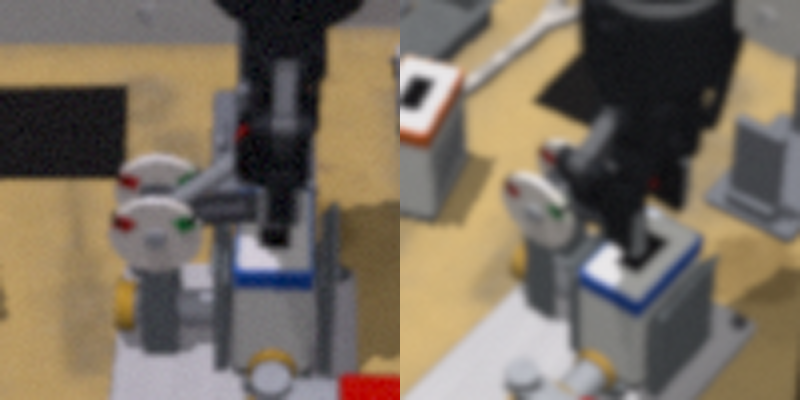

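The barrel sits high between the fingers at about (276,186) in the side view, and the fingers have slid lower. The bar looks nearly level. I'll release, rise and check the lever.

>>> play_rows:
  increments:
    - [[0,0,0,0,0,0,0.5],[0,0,0,0,0,0,0.6],[0,0,0,0,0,0,0.6]]

```text
time_s: 26.47
tcp_pos: [556.7, 107.6, 110.3]
eef_rot: [0.019, 1.0, 0.0, -0.0]
contact_force: [0.9, -0.1, 0.4]
opening: 51.2
grip_force: 0.0
```

>>> play_rows:
  increments:
    - [[0,0,-0.03,0,0,0,0.6],[0,0,-0.06,0,0,0,0.6],[0.02,0,-0.1,0,0,0,0],[0.03,0,-0.12,0,0,0,0],[0.03,0,-0.12,0,0,0,0]]

```text
time_s: 26.88
tcp_pos: [527.7, 109.2, 235.7]
eef_rot: [0.018, 1.0, 0.001, 0.004]
contact_force: [0.9, -0.9, 0.3]
opening: 15.3
grip_force: 0.0
```

```bash
python3 - <<'E'
from pos import *
_,a=look("side",["lever_grip","lever_hinge","blue_cassette"],save="s8");_,b=look("scene",["lever_grip","lever_hinge"],save="c8");o,w=look("wrist",["lever_grip","blue_cassette"],save="w8")
print(o["tcp_pos"].round(1),o["contact_force"].round(1))
c=lambda im,x,y,k=100:cv2.resize(im[y:y+k,x:x+k,::-1],(400,400),interpolation=cv2.INTER_CUBIC)
cv2.imwrite("pics/v8.png",np.hstack([c(a,215,150),c(w,156,100,200)]))
E
```

```text
side lever_grip [([275.6, 187.8], 0.81)]
side lever_hinge [([247.5, 202.0], 0.95)]
side blue_cassette [([280.5, 235.0], 0.64)]
scene lever_grip [([266.2, 203.2], 0.86)]
scene lever_hinge [([248.5, 210.6], 0.84)]
wrist lever_grip []
wrist blue_cassette [([259.2, 188.5], 0.94), ([352.3, 212.2], 0.67)]
[526.8 108.4 228.7] [ 0.2 -0.5  0.3]
```

View pics/v8.png

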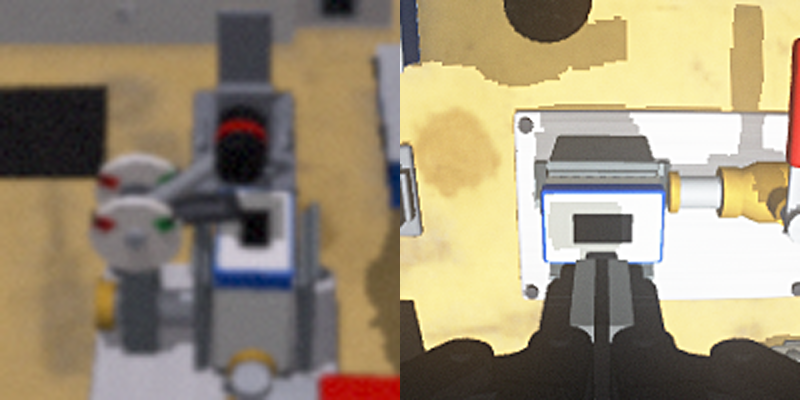

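The lever is nearly locked: the barrel is at (276,188) and the side view puts the angle at about 1.9. I'll press it down the rest of the way from above with shut fingers.

```bash
python3 -c "
from h import *
f=np.pi/2-.037
json.dump([[527.5,108.5,230.5],down(f).as_quat().tolist()],open('cmd.json','w'))
plan([((563,107.3,172),f,0,2),((563,107.3,157),f,0,2)],vmax=25)"
```

```text
5 x [-0.0355, 0.0001, 0.0585, 0, 0, 0, 0]
3 x [0, 0, 0.015, 0, 0, 0, 0]
end [563.  107.3 157. ]
```

>>> play_rows:
  increments:
    - [[-0.012,-0.0001,0.02,0,0,0,0],[-0.024,0,0.04,0,0,0,0],[-0.0355,0.0001,0.0585,0,0,0,0],[-0.0355,0.0001,0.0585,0,0,0,0],[-0.0355,0.0001,0.0585,0,0,0,0]]

```text
time_s: 27.8
tcp_pos: [562.1, 107.2, 170.9]
eef_rot: [0.019, 1.0, -0.0, -0.002]
contact_force: [-0.4, -0.5, -0.4]
opening: 0.3
grip_force: 0.0
```

>>> play_rows:
  increments:
    - [[0,0,0.005,0,0,0,0],[0,0,0.01,0,0,0,0],[0,0,0.015,0,0,0,0],[0,0,0.015,0,0,0,0]]

```text
time_s: 28.13
tcp_pos: [560.2, 107.5, 157.3]
eef_rot: [0.018, 1.0, 0.0, -0.002]
contact_force: [-1.6, 0.0, 3.2]
opening: 0.1
grip_force: 1.1
```

Contact at about 157 with 3 N, so it is turning. Pressing on.

>>> play_rows:
  increments:
    - [[0,0,0.002,0,0,0,0],[0,0,0.003,0,0,0,0],[0,0,0.003,0,0,0,0]]

```text
time_s: 28.38
tcp_pos: [561.3, 107.5, 155.0]
eef_rot: [0.018, 1.0, 0.0, -0.001]
contact_force: [-3.8, 0.1, 4.7]
opening: -0.1
grip_force: 2.3
```

>>> play_rows:
  increments:
    - [[0,0,0.002,0,0,0,0],[0,0,0.003,0,0,0,0],[0,0,0.003,0,0,0,0]]

```text
time_s: 28.63
tcp_pos: [561.6, 107.5, 152.9]
eef_rot: [0.018, 1.0, 0.0, -0.0]
contact_force: [-4.6, 0.3, 8.9]
opening: 0.0
grip_force: 4.8
```

>>> play_rows:
  increments:
    - [[0,0,0.001,0,0,0,0],[0,0,0.002,0,0,0,0],[0,0,0.002,0,0,0,0]]

```text
time_s: 28.88
tcp_pos: [561.7, 107.5, 152.7]
eef_rot: [0.018, 1.0, 0.0, 0.0]
contact_force: [-8.0, -0.9, 18.6]
opening: 0.0
grip_force: 9.5
```

>>> play_rows:
  increments:
    - [[0,0,0.001,0,0,0,0],[0,0,0.002,0,0,0,0],[0,0,0.002,0,0,0,0]]

```text
time_s: 29.13
tcp_pos: [561.7, 107.5, 152.5]
eef_rot: [0.018, 1.0, 0.001, 0.001]
contact_force: [-11.8, -1.5, 28.0]
opening: 0.1
grip_force: 14.1
```

```bash
sed -i 's/564.1,212.3/566,212.2/' arc.py; python3 -c "
from arc import *
f=np.pi/2-.037
json.dump([[563,107.3,147],down(f).as_quat().tolist()],open('cmd.json','w'))
a0=np.pi-.037;a1=np.pi/2-.037
W=[((563,107.3,185),f,0,0),(at(a0,140),f,.5,1),(at(a0,66),f,.5,1),(at(a0),f,.33,2)]
for k in(1,2,3): a=a0+(a1-a0)*k/3; W.append((at(a),a-np.pi/2,.33,0))
W.append((at(a1,off=-6),a1-np.pi/2,.33,2))
plan(W,vmax=35)"
```

```text
2 x [0, 0, -0.038, 0, 0, 0, 0]
5 x [0.0729, 0.1049, 0.045, 0, 0, 0, 0.5]
4 x [0, 0, 0.074, 0, 0, 0, 0.5]
3 x [0, 0, 0, 0, 0, 0, 0.33]
5 x [-0.0097, 0.036, 0, 0, 0, 0.1667, 0.33]
5 x [-0.0096, 0.036, 0, 0, 0, 0.1666, 0.33]
5 x [-0.0096, 0.036, 0, 0, 0, 0.1667, 0.33]
3 x [0, 0.006, 0, 0, 0, 0, 0.33]
end [574.6 284.   66. ]
```

>>> play_rows:
  increments:
    - [[0,0,-0.02,0,0,0,0],[0,0,-0.038,0,0,0,0]]

```text
time_s: 29.3
tcp_pos: [562.1, 107.3, 186.2]
eef_rot: [0.018, 1.0, 0.0, 0.0]
contact_force: [0.4, -0.3, 0.6]
opening: -0.3
grip_force: 0.0
```

>>> play_rows:
  increments:
    - [[0.018,0.026,0.011,0,0,0,0.5],[0.036,0.052,0.022,0,0,0,0.5],[0.054,0.078,0.034,0,0,0,0.5],[0.0729,0.1049,0.045,0,0,0,0.5],[0.0729,0.1049,0.045,0,0,0,0.5]]

```text
time_s: 29.72
tcp_pos: [489.3, 217.8, 138.3]
eef_rot: [0.017, 1.0, 0.0, -0.002]
contact_force: [-1.3, 0.6, 0.1]
opening: 42.5
grip_force: 0.0
```

>>> play_rows:
  increments:
    - [[0,0,0.025,0,0,0,0.5],[0,0,0.05,0,0,0,0.5],[0,0,0.074,0,0,0,0.5],[0,0,0.074,0,0,0,0.5]]

```text
time_s: 30.05
tcp_pos: [490.9, 213.5, 62.5]
eef_rot: [0.018, 1.0, -0.002, -0.004]
contact_force: [0.0, -0.1, -0.5]
opening: 43.1
grip_force: 0.0
```

>>> play_rows:
  increments:
    - [[0,0,0,0,0,0,0.33],[0,0,0,0,0,0,0.33],[0,0,0,0,0,0,0.33]]

```text
time_s: 30.3
tcp_pos: [495.0, 215.1, 67.8]
eef_rot: [0.019, 1.0, 0.001, 0.002]
contact_force: [0.9, -0.3, 0.1]
opening: 28.2
grip_force: 0.0
```

>>> play_rows:
  increments:
    - [[-0.0019,0.0072,0,0,0,0.0333,0.33],[-0.0039,0.0144,0,0,0,0.0667,0.33],[-0.0058,0.0216,0,0,0,0.1,0.33],[-0.0078,0.0288,0,0,0,0.1333,0.33],[-0.0097,0.036,0,0,0,0.1667,0.33]]

```text
time_s: 30.72
tcp_pos: [505.5, 250.1, 67.5]
eef_rot: [0.279, 0.96, 0.0, 0.001]
contact_force: [1.0, -3.3, 0.1]
opening: 27.9
grip_force: 1.3
```

>>> play_rows:
  increments:
    - [[-0.0019,0.0072,0,0,0,0.0333,0.33],[-0.0039,0.0144,0,0,0,0.0667,0.33],[-0.0058,0.0216,0,0,0,0.1,0.33],[-0.0077,0.0288,0,0,0,0.1333,0.33],[-0.0096,0.036,0,0,0,0.1666,0.33]]

```text
time_s: 31.13
tcp_pos: [532.1, 275.2, 67.3]
eef_rot: [0.518, 0.856, -0.0, 0.0]
contact_force: [-1.5, -3.2, -0.3]
opening: 28.2
grip_force: 1.3
```

>>> play_rows:
  increments:
    - [[-0.0019,0.0072,0,0,0,0.0333,0.33],[-0.0039,0.0144,0,0,0,0.0667,0.33],[-0.0058,0.0216,0,0,0,0.1,0.33],[-0.0077,0.0288,0,0,0,0.1333,0.33],[-0.0096,0.036,0,0,0,0.1667,0.33]]

```text
time_s: 31.55
tcp_pos: [567.9, 283.7, 67.2]
eef_rot: [0.722, 0.692, -0.001, 0.0]
contact_force: [-2.3, -1.9, 0.1]
opening: 28.4
grip_force: 1.3
```

>>> play_rows:
  increments:
    - [[0,0.002,0,0,0,0,0.33],[0,0.004,0,0,0,0,0.33],[0,0.006,0,0,0,0,0.33],[0,0.006,0,0,0,0,0.33]]

```text
time_s: 31.88
tcp_pos: [572.7, 284.3, 66.8]
eef_rot: [0.72, 0.694, -0.001, -0.001]
contact_force: [-5.4, 0.7, 4.2]
opening: 28.2
grip_force: 2.9
```

>>> play_rows:
  increments:
    - [[0,0.002,0,0,0,0,0.33],[0,0.003,0,0,0,0,0.33],[0,0.003,0,0,0,0,0.33]]

```text
time_s: 32.13
tcp_pos: [572.8, 284.3, 66.7]
eef_rot: [0.72, 0.694, -0.003, -0.003]
contact_force: [-11.8, 2.6, 7.8]
opening: 28.1
grip_force: 6.3
```

>>> play_rows:
  increments:
    - [[0,0.002,0,0,0,0,0.33],[0,0.003,0,0,0,0,0.33],[0,0.003,0,0,0,0,0.33]]

```text
time_s: 32.38
tcp_pos: [572.8, 284.3, 66.5]
eef_rot: [0.72, 0.694, -0.006, -0.005]
contact_force: [-18.9, 3.5, 10.9]
opening: 28.0
grip_force: 9.8
```

The stop is reached (572.8, force rising). Back off and rise.

>>> play_rows:
  increments:
    - [[0,-0.009,0,0,0,0,0.4],[0,-0.0115,0,0,0,0,0.4],[0,-0.0115,0,0,0,0,0.4],[0,-0.0115,0,0,0,0,0.4]]

```text
time_s: 32.72
tcp_pos: [569.7, 284.2, 66.5]
eef_rot: [0.72, 0.694, 0.001, 0.001]
contact_force: [0.5, 0.1, 0.1]
opening: 34.2
grip_force: 0.0
```

>>> play_rows:
  increments:
    - [[0,0,-0.03,0,0,0,0.4],[0,0,-0.06,0,0,0,0.4],[0,0,-0.1,0,0,0,0.4],[0,0,-0.14,0,0,0,0.4],[0,0,-0.18,0,0,0,0.4]]

```text
time_s: 33.13
tcp_pos: [569.4, 283.8, 247.9]
eef_rot: [0.72, 0.694, 0.0, 0.0]
contact_force: [1.2, -0.3, 0.2]
opening: 34.5
grip_force: 0.0
```

>>> play_rows:
  increments:
    - [[0.02,0,-0.02,0,0,0,0.4],[0.02,0,-0.03,0,0,0,0.4],[0.02,0,-0.03,0,0,0,0.4],[0.02,0,-0.03,0,0,0,0.4]]

```text
time_s: 33.47
tcp_pos: [569.6, 303.5, 275.1]
eef_rot: [0.72, 0.694, -0.001, 0.0]
contact_force: [0.9, -1.3, -0.1]
opening: 33.8
grip_force: 0.0
```

```bash
python3 - <<'E'
from pos import *
o,w=look("wrist",["valve_grip","valve_axis","lever_grip","amber_jar","orange_cassette","timer"],save="w9");_,a=look("side",["lever_grip","valve_grip","orange_cassette","amber_jar","timer"],save="s9")
print(o["tcp_pos"].round(1),o["contact_force"].round(1))
S=np.array([562,107.5,0]);Q=lambda l:S+rz(-.037)@np.array(l)
for n,l in(("vgrip",(0,177,85)),("vaxis",(0,105,85)),("lgrip",(3,0,140))): print(n,proj("wrist",Q(l),o).round(1),proj("side",Q(l)).round(1))
cv2.imwrite("pics/v9.png",np.hstack([cv2.resize(a[130:330,150:350,::-1],(400,400),interpolation=cv2.INTER_CUBIC),cv2.resize(w[:300,110:410,::-1],(400,400))]))
E
```

```text
wrist valve_grip [([255.1, 187.3], 0.61)]
wrist valve_axis [([254.5, 237.6], 0.94)]
wrist lever_grip [([256.5, 332.5], 0.58)]
wrist amber_jar []
wrist orange_cassette []
wrist timer [([356.9, 183.7], 0.65)]
side lever_grip []
side valve_grip [([276.2, 278.8], 0.96)]
side orange_cassette [([193.8, 222.2], 0.72), ([274.8, 278.8], 0.44)]
side amber_jar [([327.5, 232.8], 0.62)]
side timer [([201.1, 294.5], 0.83)]
[569.6 303.5 275.1] [ 0.9 -1.3 -0.1]
vgrip [[257.1 184.1]] [[275.9 279.1]]
vaxis [[257.1 240.1]] [[276.9 247.9]]
lgrip [[259.5 332.8]] [[277.  188.7]]
```

View pics/v9.png

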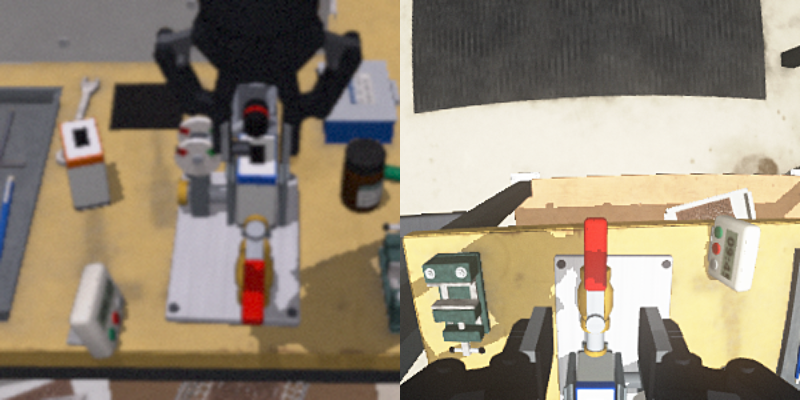

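The picture shows the handle along the pipe (side (276,279), as predicted), the lever grip over the bay at about (278,189), and the jar, timer and orange cassette where they were. Handing in.

```bash
python3 -c "
from cell import r
print(r.close_job())"
```

```text
the job is handed in; nothing more can be done
None
```

The job is handed in at about 34 s: valve shut, cassette moved via the mat and seated in the bay by its ends, lever pressed to its locked stop, valve reopened to its stop. The orange cassette, jar and timer look undisturbed in the final picture; no verdict was returned.

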